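Ready the carrier plate, then free the specimen case and hold its lid open

ROBOT

A 7-joint arm with a two-finger parallel gripper is mounted at the origin on the work surface. World frame = base frame: x ahead of the robot, y to its left, z up, the work surface at z = 0. Lengths are in m, angles in rad, forces in N, time in s.
With the tool pointing down it reaches from about 0.4 to 0.875 m from the base axis. Payload 19.3 kg.
Tool frame: the origin (TCP) lies on the centre line of the jaws, within the pads' length; the fingertips stand 25 mm ahead of it and the grasp point (between the pads) lies 6 mm ahead of it (robot.tcp_to_tips is the distance from the TCP to the fingertips, in m); z points along the fingers, x is the direction in which the jaws open and shut, and the axes are right-handed (so a half turn about z gives the same grasp; the last joint's range is limited). The gripper opens to 85 mm and grips with 20 to 120 N. Pads are 22 mm wide; open, the fingers measure 114 mm over their backs; the gripper's body (76 mm by 85 mm) begins 54 mm behind the grasp point. The pads swing forward as they close: fully open they stand 13 mm farther back than shut.
Start: joints at [1.277, 0.521, -0.036, 1.599, 0.021, 1.021, -0.113], TCP at [0.139, -0.609, 0.256] pointing down, gripper open.
Joint ranges: [-2.91, 2.91], [-0.3, 2.13], [-1.5, 1.42], [0.17, 2.43], [-1.26, 4.41], [0.16, 1.93], [-2.52, 2.52]. Speed limits (rad/s): [1.89, 1.89, 2.39, 2.39, 3.01, 3.01, 3.01].

INTERFACE

Orientations are given as [roll, pitch, yaw] about the fixed x, y, z axes, in that order (R = Rz(yaw) Ry(pitch) Rx(roll)).
In Python, from plant import get_state, vision, robot gives the robot as it stands.
- The arm moves only by the shell command python3 -m pendant 'ROWS' [FORCE]. ROWS is JSON, a list that holds one entry, the list of rows, each a list of 7 numbers: the gripper's target within -1 to 1 (shut at 1, half-way at 0, fully open at -1), then the shift along the tool's x, y, z in cm, then the turn, a rotation vector about the tool's x, y, z in rad. A call has 1 to 5 rows; each row is the pose to reach, as a shift and turn from the pose commanded when the call began, along the tool's axes at that moment; what a row does not reach only later rows make up. A row lasts 1/12 s, in which the tool goes at most 41.7 mm and 7.16 degrees, less where a joint would pass 70% of its speed; a pose out of reach is approached as far as the arm can. A call with a gripper value outside its range is refused whole. The fingers move at their own pace and stop on an object; FORCE is the grip in N (left out, the last holds). Time passes only in rows, so rows that repeat a pose let the fingers close. It gives the time, the measured TCP pose, the force and the opening at its end, in the units of the state.
- get_state(): the state, without advancing time (a new reading comes with each control period).
- vision.read_camera(name): name is "side" or "top" or "wrist"; returns a dict with "pixels" (400x640x3 uint8, red, green, blue), "camera_matrix" (3x3 intrinsics, pixels), "extrinsics" (4x4, takes a point from camera to world coordinates); the wrist camera has in their place "tool_from_camera" (4x4, takes a point from camera to tool coordinates, whose origin is the TCP and whose axes are the tool frame's). Camera axes: x right, y up, looking along -z (the intrinsics and any distortion apply to the point x, -y, -z); pixel columns grow to the right and rows downward; lengths in m; the calibration is good to about 2 mm. A picture is of the moment at which its call begins: read the wrist's pose just before it. There is no depth.
- robot.job_done(): hands the job in, once; it reports no verdict.
The state is a dict: "time": time; "q": joint angles; "joint_velocities": joint speeds; "joint_torque": joint torques, N m; "eef_pos": TCP position; "tcp_rot": TCP orientation; "force": force on the tool from outside, world axes, zero at the start; "moment": the same for the moment, N m; "grip_width": opening from 0.0 (shut) to 1.0 (fully open).
Only numpy, scipy, OpenCV 4.12 (cv2) and the standard library are available. Lean on these libraries where they do the work, as an engineer would, in place of code of your own. Each camera call takes 0.05 s, during which the arm holds its last target.

TASK

Get the transfer spot by the microscope ready: set the aluminium carrier plate on top of the blue block, lined up with it so that their edges are flush all round, and let go of it. Then give the specimen case's lid a gentle upward tug by its black knob, without touching the orange slide beforehand, to learn whether the lid is caught; if it is, do not force it but push the orange slide all the way along to free it. Raise the lid to about 60 degrees and finish while still holding it open with the gripper (it falls shut by itself), and leave the other things on the bench where they are.

Things in the scene. Friction and masses are not known exactly. Their poses are not given: they have to be found in the camera images.
- plate_center (a point): Loose aluminium carrier plate, 80 x 50 x 6 mm (x, y, z), about 0.15 kg, with a green upright grip block in its middle that is 40 mm long in x, 14 mm wide in y and 30 mm high above the plate (36 mm above the plate's underside). This point is on the plate's middle axis, 18 mm above its underside; x along the plate's length, z up. It starts flat on the bench, symmetric under a half turn.
- plate: The same carrier plate; origin at the centre of its underside, same axes.
- block_top (a point): Fixed blue block, 80 x 50 mm (x, y) and 30 mm high. This point is the centre of its flat top face, 30 mm above the bench; x along its length. It can stand on either side of the plate.
- case: Fixed pale grey specimen case, 160 mm deep (x), 260 mm wide (y), 75 mm high, plus a 50 mm deep ledge along its whole front whose top is 50 mm above the bench. Origin: centre of the underside of the 160 x 260 mm box (ledge not counted); x points from the front to the hinged side, away from the robot, y to the left along the front. The lid is a slate-grey panel 8 mm thick on top.
- lid_hinge (a point): A point on the lid's hinge axis, at the middle of the case's far top edge, 75 mm above the bench (80 mm from the case origin along case x). The axis runs along case y.
- lid_grip (a point): Black ball knob on the lid near its front edge: a ball 26 mm in diameter on a 12 mm thick steel stem. This point is the ball's centre, 30 mm above the lid's top, 140 mm before the hinge axis and 38 mm above it when the lid is shut. It moves with the lid, and the ball turns easily between two fingers.
- lid (a joint): Lid angle in rad: 0 shut, 1.2 at its stop. Raising the front edge opens it. It weighs about 0.28 kg and falls shut from every angle when let go. It may or may not be held by a catch hidden inside, which can be felt only by pulling: a caught lid comes up about 1.5 mm at the knob and then pulls back like a spring, about 1.5 N for every further mm, on top of the lid's own weight; a free lid needs only 2 to 3 N at the knob, however high it is raised.
- catch_stretch (a joint): How far the hidden sprung catch is drawn up by a caught lid, in m; 0 when not pulled, and always 0 if the lid is free. It gives about 1.5 N per mm; more than 13 mm (about 20 N) would damage it.
- release_tab (a point): Orange thumb tab, 16 mm in case x, 12 mm wide in case y, standing 24 mm above the ledge's top, near the right end of the ledge as seen from the robot. This point is in the tab's middle, 14 mm above the ledge (64 mm above the bench), 110 mm before the case origin in case x and, at joint value 0, 110 mm to the right (-y).
- release (a joint): Travel of the orange slide in m, along +y of the case (towards the middle of the front): 0 at its right end, 0.032 at its stop. It needs about 2 to 3 N, stays where it is left, and frees a caught lid for good once it has passed 0.027. Do not push it while the lid is being pulled.
- dish: a loose closed glass petri dish, 60 mm across, 14 mm high; origin at the centre of its underside; leave alone.
- jar: a loose amber jar with a blue cap, 48 mm across, 75 mm high; origin at the centre of its underside; leave alone.
- eyepiece: a loose black microscope eyepiece standing on end, 42 mm across, 52 mm high; origin at the centre of its underside; leave alone.
- screwdriver: a loose screwdriver, 160 mm long, lying on the bench; origin at the centre of its underside; leave alone.
- stub_tray: a loose white open tray, 90 x 60 x 20 mm; origin at the centre of its underside; leave alone.
- vial: a loose small amber vial with a white cap, 28 mm across, 55 mm high; origin at the centre of its underside; leave alone.
Things that resemble listed ones, but are neither listed nor needed, are in the scene too. Of the things like the plate, leave any that is pink; of the rest the larger one is meant.

How it is judged:
By the outcome, as a careful person would: the job done as asked, in the order asked, and still so for the second after the job is handed in, while the arm keeps its last pose, push and grip.
It also fails if it takes over 72 s, if anything falls off the work surface, if the arm or the gripper's body presses on something with over 40 N, if the wrist force passes 120 N, or if a joint passes its speed limit or range.

## Working session

There is one attempt and no reset: what is moved stays moved. The work goes in short steps, Python scripts to look and compute and a shell command to move; the robot and the scene stay as the last step left them, time stands still between calls to the robot, and variables do not carry over. Pictures are saved under pics/ and viewed, and the job is handed in when it is done.

```bash
ls; mkdir -p pics
python3 - <<'E'
from plant import get_state, vision, robot
import cv2,numpy as np
print(get_state())
for n in ["side","top","wrist"]:
    d=vision.read_camera(n)
    cv2.imwrite(f"pics/{n}0.png",d["pixels"][:,:,::-1])
    print(n,{k:np.round(v,4).tolist() for k,v in d.items() if k!="pixels"})
E
```

```text
pics
{'time': 0.0, 'q': array([ 1.27680295,  0.52204814, -0.0363157 ,  1.59995478,  0.02122015,
        1.02112345, -0.11283093]), 'joint_velocities': array([-0.00126566, -0.00077626,  0.00096522,  0.00234733,  0.00206706,
       -0.0013433 , -0.00078183]), 'joint_torque': array([ 3.48622561e-03, -9.27117348e+01,  1.98216900e+00, -3.69927371e+01,
        1.81433593e-02,  8.30807170e-03,  4.06058734e-05]), 'eef_pos': array([ 0.13859671, -0.60913863,  0.25572365]), 'tcp_rot': array([ 3.14148810e+00,  1.14347735e-03, -1.34704449e+00]), 'force': array([-0.86137973, -0.53050824, -0.29058324]), 'moment': array([-0.02990324, -0.01663908, -0.01093775]), 'grip_width': 0.9977494216791388}
side {'camera_matrix': [[393.6072, 0.0, 322.2852], [0.0, 393.6072, 202.9387], [0.0, 0.0, 1.0]], 'extrinsics': [[-0.7477, 0.4982, -0.439, 0.1701], [-0.664, -0.5652, 0.4895, 0.4908], [-0.0042, 0.6575, 0.7534, 0.8462], [0.0, 0.0, 0.0, 1.0]]}
top {'camera_matrix': [[398.5062, 0.0, 328.812], [0.0, 398.5062, 202.6242], [0.0, 0.0, 1.0]], 'extrinsics': [[-0.0115, 0.9926, -0.1206, 0.4792], [-0.9996, -0.0085, 0.0259, 0.0044], [0.0247, 0.1209, 0.9924, 1.23], [0.0, 0.0, 0.0, 1.0]]}
wrist {'camera_matrix': [[338.2182, 0.0, 313.1711], [0.0, 338.2182, 193.8433], [0.0, 0.0, 1.0]], 'tool_from_camera': [[1.0, -0.0004, -0.0005, -0.0009], [-0.0005, -0.9612, -0.276, -0.0708], [-0.0003, 0.276, -0.9612, -0.1186], [0.0, 0.0, 0.0, 1.0]]}
```

View pics/top0.png

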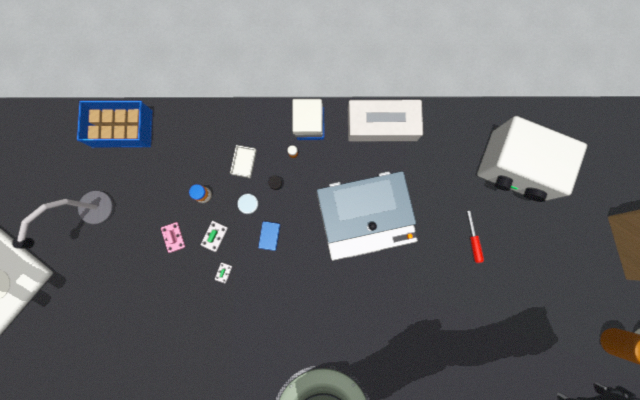

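View pics/side0.png

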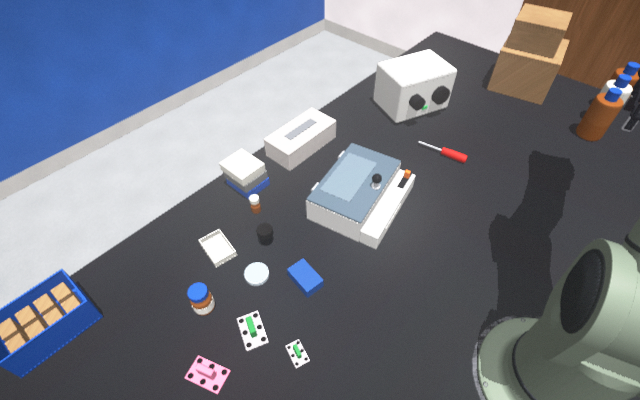

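View pics/wrist0.png

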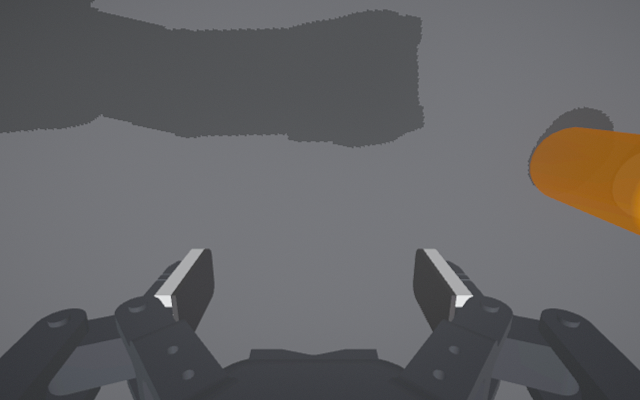

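Three things look like the plate in the top view: a pink one at (173,237), a large white/green one at (214,236) and a small white/green one at (223,273). By the description it is the large one at (214,236). I'll check it in a close crop.

```bash
cat > h.py <<'E'
import numpy as np, cv2
from plant import get_state, vision, robot
from scipy.spatial.transform import Rotation as R
def toolpose():
    s=get_state(); T=np.eye(4); T[:3,:3]=R.from_euler('xyz',s['tcp_rot']).as_matrix(); T[:3,3]=s['eef_pos']; return T
def cam(n):
    T=toolpose() if n=="wrist" else None
    d=vision.read_camera(n)
    E=d['extrinsics'] if n!="wrist" else T@d['tool_from_camera']
    return d['pixels'],d['camera_matrix'],np.array(E)
def px2w(K,E,uv,z):
    uv=np.atleast_2d(uv).astype(float)
    r=np.c_[(uv[:,0]-K[0,2])/K[0,0],-(uv[:,1]-K[1,2])/K[1,1],-np.ones(len(uv))]@E[:3,:3].T
    o=E[:3,3]; t=(z-o[2])/r[:,2]; return o+r*t[:,None]
def w2px(K,E,p):
    p=np.atleast_2d(p); c=(p-E[:3,3])@E[:3,:3]
    return np.c_[K[0,0]*c[:,0]/-c[:,2]+K[0,2], K[1,1]*-c[:,1]/-c[:,2]+K[1,2]]
def crop(img,x0,y0,x1,y1,s,name):
    c=cv2.resize(img[y0:y1,x0:x1,::-1],None,fx=s,fy=s,interpolation=cv2.INTER_CUBIC)
    cv2.imwrite("pics/"+name,c)
def save(n,E,K):
    np.savez(n,E=E,K=K)
E
python3 - <<'E'
from h import *
im=cv2.imread('pics/top0.png')[:,:,::-1]
crop(im,150,200,290,290,5.7,'topA.png'); crop(im,310,165,425,265,6,'topB.png')
im=cv2.imread('pics/side0.png')[:,:,::-1]
crop(im,180,250,340,370,5,'sideA.png'); crop(im,300,140,430,250,5.4,'sideB.png')
E
```

```text
(no output)
```

View pics/topA.png

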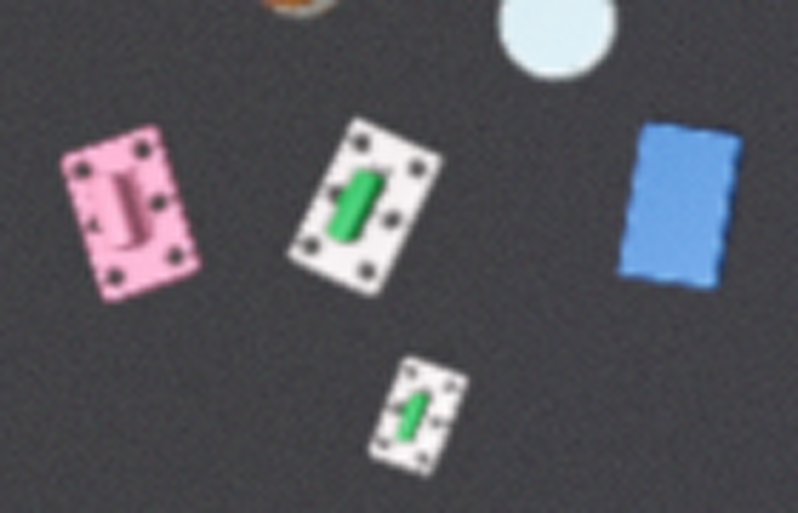

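View pics/topB.png

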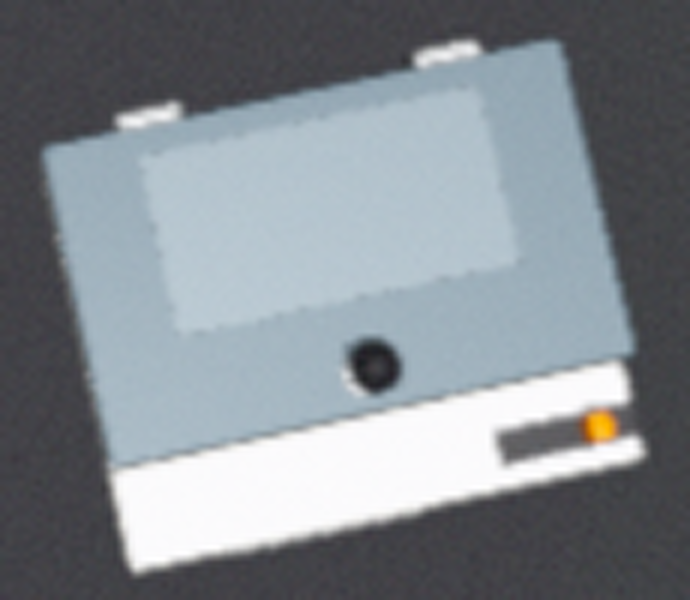

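View pics/sideA.png

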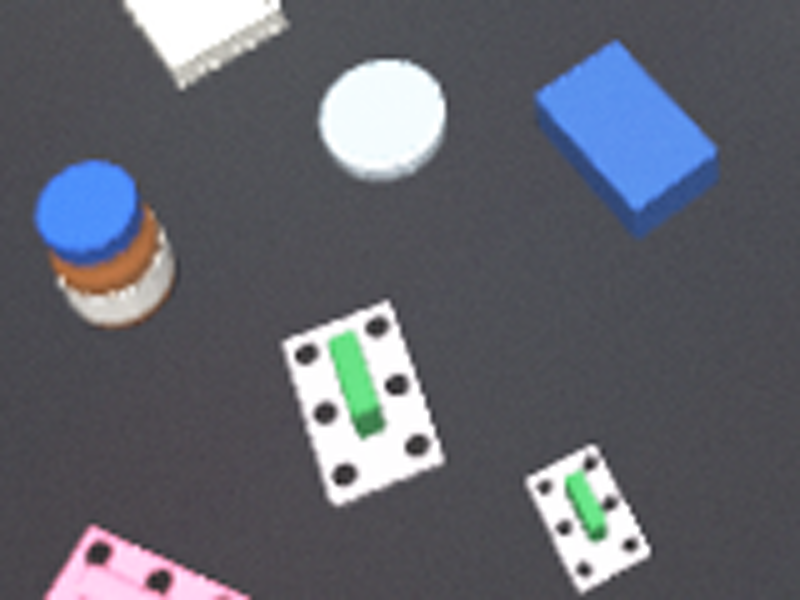

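View pics/sideB.png

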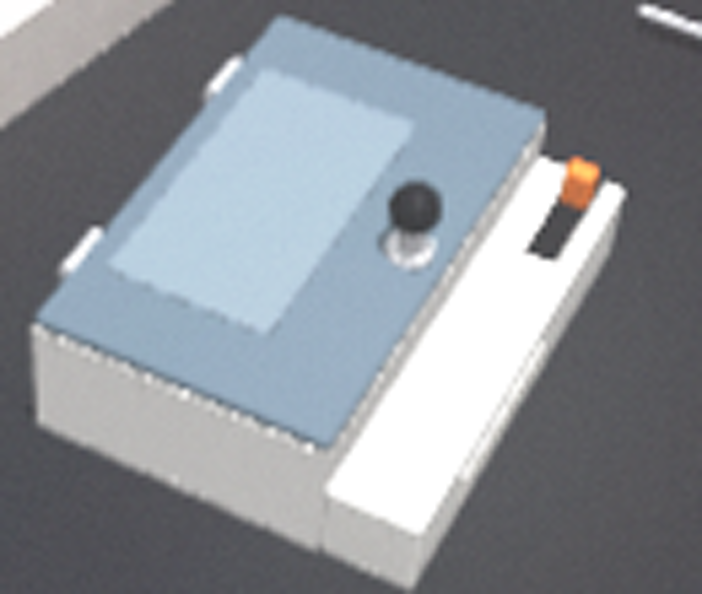

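The chosen plate is at crop (365,207) in topA: white, six holes, green grip, clearly larger than the small one at (418,415). The pink one at (130,213) stays. The block is at (680,205). In topB the knob is at (374,365) and the orange tab at (600,426).

Run:
```python
from h import *
from scipy.optimize import least_squares
c={}
for n in ["top","side"]:
    _,K,E=cam(n); c[n]=(K,E)
def un(pts,x0,y0,s): return (np.array(pts,float)+.5)/s-.5+[x0,y0]
def rect(lx,ly,z): return np.array([[a*lx/2,b*ly/2,z] for a,b in [(1,1),(1,-1),(-1,-1),(-1,1)]])
def fit(name,mdl,obs,p0):
    def pts(p,m): 
        C,S=np.cos(p[2]),np.sin(p[2]); return np.c_[p[0]+C*m[:,0]-S*m[:,1],p[1]+S*m[:,0]+C*m[:,1],m[:,2]]
    for cams in ([*obs],)+tuple([k] for k in obs):
        f=lambda p:np.concatenate([(w2px(*c[k],pts(p,mdl[k]))-obs[k]).ravel() for k in cams])
        r=least_squares(f,p0); print(name,cams,r.x.round(4),'deg',np.degrees(r.x[2]).round(2),'rms',np.sqrt(np.mean(r.fun**2)).round(2))
A=(150,200,5.7);B=(310,165,6);SA=(180,250,5);SB=(300,140,5.4)
# top: image up = +x world, left=+y
K,E=c['top']
for n,q,z in [('plate',[(359,118),(441,157),(376,297),(289,257)],.006),('block',[(645,122),(741,135),(716,289),(618,275)],.03)]:
    w=px2w(K,E,un(q,*A),z); print(n,w.round(4).tolist(),np.linalg.norm(np.diff(w[:,:2],axis=0),axis=1).round(4))
    # order: model (+x,+y),( +x,-y),(-x,-y),(-x,+y)
o={'plate':{'top':un([(359,118),(441,157),(376,297),(289,257)],*A),'side':un([(283,342),(388,301),(443,463),(336,505)],*SA)},}
# side plate: find ordering by projecting
w=px2w(K,E,o['plate']['top'],.006); print('proj side',((w2px(*c['side'],w)-[180,250])*5).round(0).tolist())
b=un([(645,122),(741,135),(716,289),(618,275)],*A); wb=px2w(K,E,b,.03); print('proj side',((w2px(*c['side'],wb)-[180,250])*5).round(0).tolist())
l=un([(42,148),(562,40),(633,355),(113,466)],*B); wl=px2w(K,E,l,.083); print(wl.round(4).tolist(),np.linalg.norm(np.diff(wl[:,:2],axis=0),axis=1).round(4)); print('proj side',((w2px(*c['side'],wl)-[300,140])*5.4).round(0).tolist())
m=rect(.08,.05,.006)
fit('plate',{'top':m,'side':m},{'top':o['plate']['top'],'side':un([(283,342),(388,301),(443,463),(336,505)],*SA)},[*w[:,:2].mean(0),-.3])
m=rect(.08,.05,.03)
fit('block',{'top':m,'side':m},{'top':b,'side':un([(536,97),(615,40),(717,152),(639,211)],*SA)},[*wb[:,:2].mean(0),-.3])
m=rect(.16,.26,.083)
fit('case',{'top':m,'side':m},{'top':l,'side':un([(36,322),(280,15),(545,112),(325,447)],*SB)},[*wl[:,:2].mean(0),.2])
k=[px2w(*c['top'],un([(374,365)],*B),.113),px2w(*c['side'],un([(415,208)],*SB),.113)];print('knob',k)
k=[px2w(*c['top'],un([(600,426)],*B),.074),px2w(*c['side'],un([(583,167)],*SB),.074)];print('tab',k)
```

```text
plate [[0.5766, 0.3284, 0.006], [0.5553, 0.2843, 0.006], [0.4812, 0.3172, 0.006], [0.5029, 0.3637, 0.006]] [0.049  0.081  0.0512]
block [[0.5712, 0.1723, 0.03], [0.5638, 0.1218, 0.03], [0.4833, 0.1346, 0.03], [0.4912, 0.1857, 0.03]] [0.051  0.0815 0.0517]
proj side [[286.0, 335.0], [390.0, 296.0], [449.0, 454.0], [335.0, 501.0]]
proj side [[535.0, 91.0], [618.0, 33.0], [724.0, 145.0], [637.0, 209.0]]
[[0.6582, 0.0096, 0.083], [0.7098, -0.2457, 0.083], [0.5549, -0.2749, 0.083], [0.5043, -0.0231, 0.083]] [0.2605 0.1576 0.2568]
proj side [[33.0, 312.0], [281.0, 7.0], [546.0, 107.0], [327.0, 438.0]]
plate ['top', 'side'] [ 0.5291  0.3252 -0.4361] deg -24.98 rms 0.48
plate ['top'] [ 0.529   0.3234 -0.4355] deg -24.95 rms 0.22
plate ['side'] [ 0.529   0.3261 -0.4357] deg -24.97 rms 0.37
block ['top', 'side'] [ 0.5274  0.1551 -0.1538] deg -8.81 rms 0.46
block ['top'] [ 0.5274  0.1536 -0.1579] deg -9.05 rms 0.24
block ['side'] [ 0.5273  0.1562 -0.1503] deg -8.61 rms 0.35
case ['top', 'side'] [ 0.6064 -0.1321  0.2008] deg 11.51 rms 0.67
case ['top'] [ 0.6068 -0.1335  0.1986] deg 11.38 rms 0.42
case ['side'] [ 0.6055 -0.1299  0.2032] deg 11.64 rms 0.6
knob [array([[ 0.54938564, -0.14531098,  0.113     ]]), array([[ 0.548267  , -0.14361921,  0.113     ]])]
tab [array([[ 0.52116547, -0.25969119,  0.074     ]]), array([[ 0.5208297 , -0.25906017,  0.074     ]])]
```

```bash
cat >> h.py <<'E'
def to(x,y,z,yawdeg,rp=None):
    "shift (cm) and rotvec in tool axes from measured pose to target"
    T=toolpose(); Rt=R.from_euler('xyz',[np.pi,0,np.radians(yawdeg)]).as_matrix() if rp is None else rp
    d=T[:3,:3].T@(np.array([x,y,z])-T[:3,3])*100
    print('shift',d.round(2).tolist(),'rot',R.from_matrix(T[:3,:3].T@Rt).as_rotvec().round(4).tolist(), 'rows',round(np.linalg.norm(d)/4.17,1))
E
python3 -c "
from h import *
to(.281,-.468,.27,-42)
"
```

```text
shift [-10.62, -17.01, -1.39] rot [-0.0001, 0.0005, -0.6139] rows 4.8
```

```bash
python3 -m pendant '[[[-1,-2.1,-3.4,-0.3,0,0,-0.12],[-1,-4.2,-6.8,-0.6,0,0,-0.24],[-1,-6.4,-10.2,-0.8,0,0,-0.37],[-1,-8.5,-13.6,-1.1,0,0,-0.49],[-1,-10.6,-17.0,-1.4,0,0,-0.61]]]'; python3 -c "
from h import *
to(.45,-.30,.27,-10)
"
```

```text
time: 0.67
eef_pos: [0.2819, -0.4667, 0.2705]
tcp_rot: [3.141, -0.0, -0.731]
force: [0.2, -0.8, 0.8]
grip_width: 0.996
shift [1.39, -23.64, 0.05] rot [0.0002, -0.0, -0.5563] rows 5.7
```

```bash
python3 -m pendant '[[[-1,0.3,-4.1,0,0,0,-0.11],[-1,0.5,-8.2,0,0,0,-0.22],[-1,0.7,-12.3,0,0,0,-0.33],[-1,0.9,-16.4,0,0,0,-0.44],[-1,1.1,-20.5,0,0,0,-0.55]]]'; python3 -c "
from h import *
to(.52,-.13,.27,25)
"
```

```text
time: 1.08
eef_pos: [0.4279, -0.3223, 0.2705]
tcp_rot: [3.141, -0.0, -0.182]
force: [-0.1, -1.1, 0.3]
grip_width: 1.004
shift [5.58, -20.58, 0.05] rot [0.0004, -0.0002, -0.6181] rows 5.1
```

```bash
python3 -m pendant '[[[-1,1.1,-4.0,0,0,0,-0.12],[-1,2.2,-8.0,0,0,0,-0.24],[-1,3.3,-12.0,0,0,0,-0.36],[-1,4.4,-16.0,0,0,0,-0.48],[-1,5.5,-20,0,0,0,-0.6]]]'; python3 -c "
from h import *
to(.53,.07,.27,58)
"
```

```text
time: 1.5
eef_pos: [0.5186, -0.1358, 0.2705]
tcp_rot: [3.141, -0.0, 0.419]
force: [1.8, -0.6, 1.0]
grip_width: 1.002
shift [9.41, -18.34, 0.04] rot [0.0004, -0.0001, -0.5937] rows 4.9
```

```bash
python3 -m pendant '[[[-1,1.9,-3.7,0,0,0,-0.12],[-1,3.8,-7.3,0,0,0,-0.24],[-1,5.6,-11.0,0,0,0,-0.36],[-1,7.5,-14.6,0,0,0,-0.48],[-1,9.4,-18.3,0,0,0,-0.59]]]'; python3 -c "
from h import *
to(.529,.27,.22,65)
"
```

```text
time: 1.92
eef_pos: [0.5305, 0.0693, 0.2704]
tcp_rot: [3.141, 0.0, 1.009]
force: [1.0, -0.0, -0.8]
grip_width: 1.003
shift [16.89, -10.83, 5.04] rot [0.0004, 0.0001, -0.126] rows 5.0
```

```bash
python3 -m pendant '[[[-1,3.4,-2.2,1.0,0,0,-0.03],[-1,6.8,-4.3,2.0,0,0,-0.06],[-1,10.1,-6.5,3,0,0,-0.09],[-1,13.5,-8.7,4,0,0,-0.126],[-1,16.9,-10.8,5,0,0,-0.126]]]'
python3 - <<'E'
from h import *
im,K,E=cam('wrist'); save('w1.npz',E,K); cv2.imwrite('pics/w1.png',im[:,:,::-1])
to(.5291,.3252,.12,65)
E
```

```text
time: 2.33
eef_pos: [0.5302, 0.27, 0.2197]
tcp_rot: [3.142, 0.0, 1.131]
force: [1.0, -0.7, 0.0]
grip_width: 1.003
shift [4.27, -1.8, 9.85] rot [-0.0038, -0.0028, 0.0027] rows 2.6
```

View pics/w1.png

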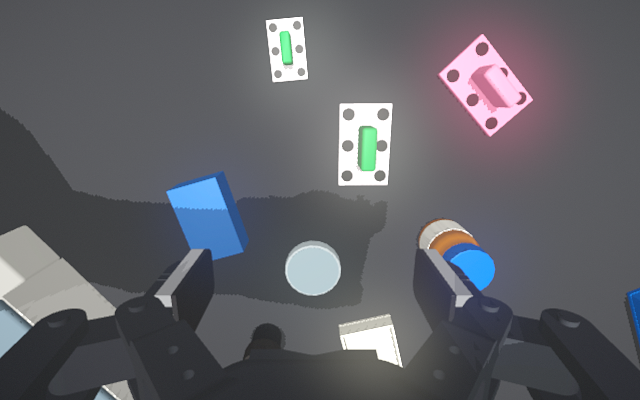

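The wrist view shows the plate at (365,144), the block at (208,215), the small plate at (287,48) and pink at (487,85). I'll enlarge it for the corners.

Run:
```python
from h import *
im=cv2.imread('pics/w1.png')[:,:,::-1]
crop(im,320,90,410,200,6,'w1p.png'); crop(im,155,160,260,270,6,'w1b.png')
```

```text
(no output)
```

View pics/w1p.png

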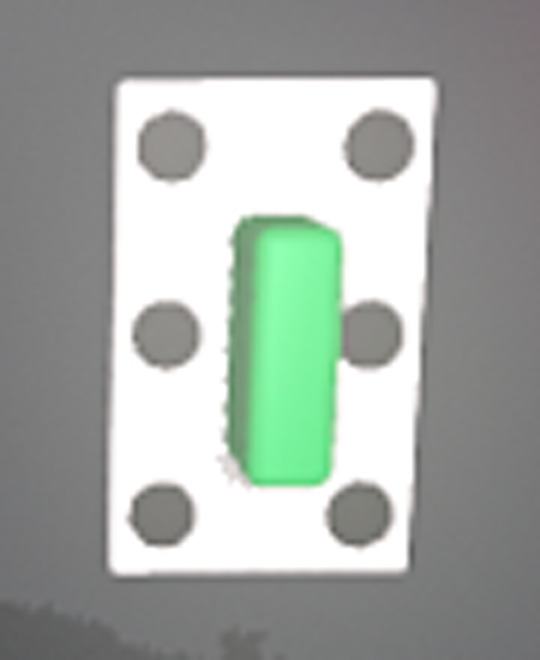

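View pics/w1b.png

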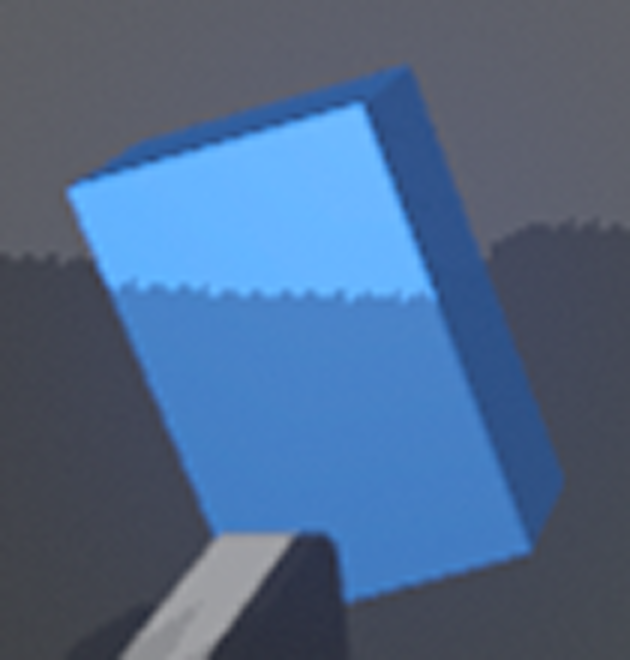

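Run:
```python
from h import *
from scipy.optimize import least_squares
f=np.load('w1.npz');K,E=f['K'],f['E']
def un(pts,x0,y0,s): return (np.array(pts,float)+.5)/s-.5+[x0,y0]
def fit(n,m,o,p0):
    m=np.array(m)
    def pts(p): C,S=np.cos(p[2]),np.sin(p[2]); return np.c_[p[0]+C*m[:,0]-S*m[:,1],p[1]+S*m[:,0]+C*m[:,1],m[:,2]]
    r=least_squares(lambda p:(w2px(K,E,pts(p))-o).ravel(),p0); print(n,r.x[:2].round(4),np.degrees(r.x[2]).round(2),r.fun.round(1))
fit('plate',[(-.04,-.025,.006),(-.04,.025,.006),(.04,.025,.006),(.04,-.025,.006)],un([(115,79),(437,80),(409,574),(108,574)],320,90,6),[.529,.325,-.43])
fit('block',[(-.04,-.025,.03),(-.04,.025,.03),(.04,.025,.03)],un([(66,187),(362,101),(531,552)],155,160,6),[.527,.155,-.15])
# grip block top centre
print(px2w(K,E,un([(293,358)],320,90,6),.036))
to(.529,.3245,.10,65)
```

```text
plate [0.5301 0.3264] -24.94 [ 0.6  0.5 -0.4  0.2 -0.5 -0.5  0.3 -0.3]
block [0.5287 0.1562] -9.19 [-0.2 -0.1  0.1  0.   0.2  0.1]
[[0.52935441 0.32628857 0.036     ]]
shift [4.2, -1.77, 11.85] rot [-0.0038, -0.0028, 0.0027] rows 3.0
```

Plate-to-block offset agrees across the three cameras: (-1.5, -170.0) mm with a turn of about 15.9°. Next, descend onto the plate.

```bash
python3 -m pendant '[[[-1,1.4,-0.6,4.0,0,0,0],[-1,2.8,-1.2,8.0,0,0,0],[-1,4.3,-1.8,11.8,0,0,0],[-1,4.3,-1.8,11.8,0,0,0]]]'; python3 -c "
from h import *
to(.5296,.326,.034,65)
"
```

```text
time: 2.72
eef_pos: [0.5295, 0.3159, 0.0956]
tcp_rot: [-3.136, 0.005, 1.132]
force: [-0.6, -0.3, -0.8]
grip_width: 1.004
shift [0.95, -0.39, 6.16] rot [-0.0055, 0.0054, -0.0025] rows 1.5
```

```bash
python3 -m pendant '[[[-1,0.9,-0.4,2.0,0,0,0],[-1,0.9,-0.4,2.0,0,0,0]]]'; python3 -c "
from h import *
print(get_state()['q'].round(3))
to(.5296,.326,.034,65)
"
```

```text
time: 2.88
eef_pos: [0.5317, 0.3253, 0.0801]
tcp_rot: [-3.139, 0.002, 1.13]
force: [-0.4, -0.2, -0.3]
grip_width: 0.997
[-0.216  0.827 -0.657  1.698  0.642  0.847 -0.028]
shift [-0.02, -0.21, 4.61] rot [-0.0022, 0.0019, -0.0043] rows 1.1
```

```bash
python3 -m pendant '[[[-1,0,-0.2,2.5,0,0,0],[-1,0,-0.2,3.5,0,0,0],[-1,0,-0.2,3.5,0,0,0]]]'; python3 -c "
from h import *
to(.5296,.326,.034,65)
"
```

```text
time: 3.13
eef_pos: [0.5307, 0.3243, 0.0464]
tcp_rot: [-3.141, 0.002, 1.129]
force: [-1.0, 0.4, -0.1]
grip_width: 1.001
shift [0.11, -0.17, 1.24] rot [-0.0009, 0.0022, -0.0058] rows 0.3
```

```bash
python3 -m pendant '[[[-1,0.1,-0.15,1.2,0,0,-0.005],[-1,0.1,-0.15,1.2,0,0,-0.005],[0.8,0.1,-0.15,1.2,0,0,-0.005],[0.8,0.1,-0.15,1.2,0,0,-0.005],[0.8,0.1,-0.15,1.2,0,0,-0.005]]]' 40;python3 -m pendant '[[[1,0,0,0,0,0,0],[1,0,0,0,0,0,0],[1,0,0,0,0,0,0]]]' 40
python3 - <<'E'
from h import *
im,K,E=cam('wrist'); cv2.imwrite('pics/w2.png',im[:,:,::-1])
to(.5296,.326,.034,65)
E
```

```text
time: 3.55
eef_pos: [0.5305, 0.3272, 0.036]
tcp_rot: [3.141, -0.001, 1.134]
force: [0.0, 0.0, -0.1]
grip_width: 0.602
time: 3.8
eef_pos: [0.5303, 0.3271, 0.0356]
tcp_rot: [3.141, -0.0, 1.134]
force: [-4.1, -3.0, 17.1]
grip_width: 0.157
shift [-0.14, -0.02, 0.16] rot [0.0003, -0.0004, -0.0006] rows 0.1
```

View pics/w2.png

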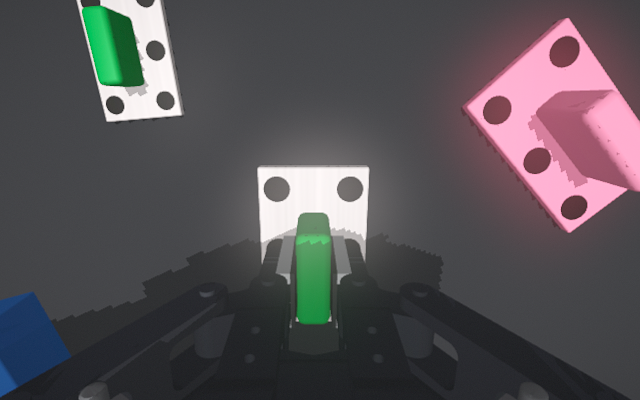

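```bash
python3 -m pendant '[[[1,0,0,-0.1,0,0,0],[1,0,0,-0.1,0,0,0],[1,0,0,-0.1,0,0,0]]]' ; python3 -m pendant '[[[1,0,0,-2,0,0,0],[1,0,0,-4,0,0,0],[1,0,0,-6,0,0,0],[1,0,0,-6,0,0,0],[1,0,0,-6,0,0,0]]]' 40
python3 - <<'E'
from h import *
print(get_state()['force'],toolpose()[:3,3])
im,K,E=cam('wrist'); cv2.imwrite('pics/w3.png',im[:,:,::-1])
E
```

```text
time: 4.1
eef_pos: [0.5301, 0.327, 0.0363]
tcp_rot: [-3.141, 0.0, 1.134]
force: [0.4, -0.6, -1.6]
grip_width: 0.155
time: 4.52
eef_pos: [0.5306, 0.3272, 0.0971]
tcp_rot: [3.141, -0.001, 1.134]
force: [-0.2, -0.8, -1.8]
grip_width: 0.157
[-0.22907119 -0.75052646 -1.84076739] [0.53063701 0.32717962 0.09705791]
```

View pics/w3.png

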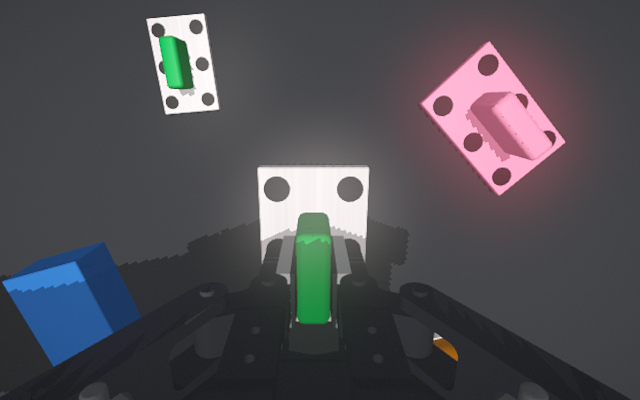

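The plate is held; its near edge shows at row 167, columns 258–369. I'll work out its pose in the tool frame.

Run:
```python
from h import *
im=cv2.imread('pics/w3.png')[:,:,::-1]
crop(im,245,150,385,250,5.7,'w3p.png')
```

```text
(no output)
```

View pics/w3p.png

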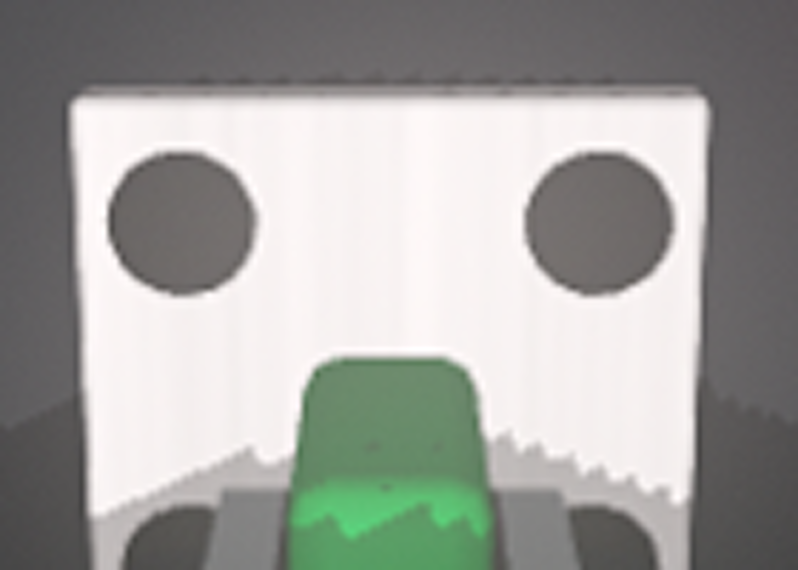

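Run:
```python
from h import *
d=np.load('w1.npz');K=d['K']
tc=vision.read_camera('wrist')['tool_from_camera']
def un(pts,x0,y0,s): return (np.array(pts,float)+.5)/s-.5+[x0,y0]
for z in (.0295,):
    p=px2w(K,np.array(tc),un([(70,98),(710,98),(182,223),(600,223)],245,150,5.7),z); print(p.round(4).tolist())
```

```text
[[-0.0239, -0.0399, 0.0295], [0.0261, -0.0399, 0.0295], [-0.0154, -0.0298, 0.0295], [0.0178, -0.0298, 0.0295]]
```

```bash
python3 -c "
from h import *
to(.5276,.155,.095,81)
"
```

```text
shift [-15.66, 7.05, 0.08] rot [-0.0004, 0.0007, -0.2799] rows 4.1
```

```bash
python3 -m pendant '[[[1,-3.1,1.4,0,0,0,-0.06],[1,-6.2,2.8,0,0,0,-0.12],[1,-9.3,4.2,0,0,0,-0.18],[1,-12.5,5.6,0,0,0,-0.24],[1,-15.7,7.05,0,0,0,-0.28]]]'; python3 -m pendant '[[[1,0,0,0,0,0,0],[1,0,0,0,0,0,0]]]'; python3 -c "
from h import *
to(.5276,.155,.085,81)
"
```

```text
time: 5.03
eef_pos: [0.5268, 0.1534, 0.0953]
tcp_rot: [-3.14, 0.0, 1.418]
force: [1.1, -0.1, -1.1]
grip_width: 0.156
time: 5.2
eef_pos: [0.5276, 0.1525, 0.0954]
tcp_rot: [-3.14, 0.001, 1.41]
force: [0.1, 1.3, -0.7]
grip_width: 0.159
shift [0.25, -0.03, 1.04] rot [-0.0013, 0.0013, -0.0034] rows 0.3
```

```bash
python3 -m pendant '[[[1,0.2,0,1.0,0,0,-0.003],[1,0.2,0,1.0,0,0,-0.003],[1,0.2,0,1.0,0,0,-0.003]]]'
python3 - <<'E'
from h import *
print(get_state()['tcp_rot'])
im,K,E=cam('wrist'); save('w4.npz',E,K); cv2.imwrite('pics/w4.png',im[:,:,::-1]); crop(im,230,130,400,250,4.7,'w4p.png')
to(.5276,.155,.085,81)
E
```

```text
time: 5.45
eef_pos: [0.5273, 0.1583, 0.0854]
tcp_rot: [-3.14, -0.0, 1.419]
force: [0.1, -0.1, -1.5]
grip_width: 0.155
[-3.14011219e+00 -5.74028574e-05  1.41882596e+00]
shift [-0.31, 0.06, 0.08] rot [-0.001, -0.0001, 0.0049] rows 0.1
```

View pics/w4p.png

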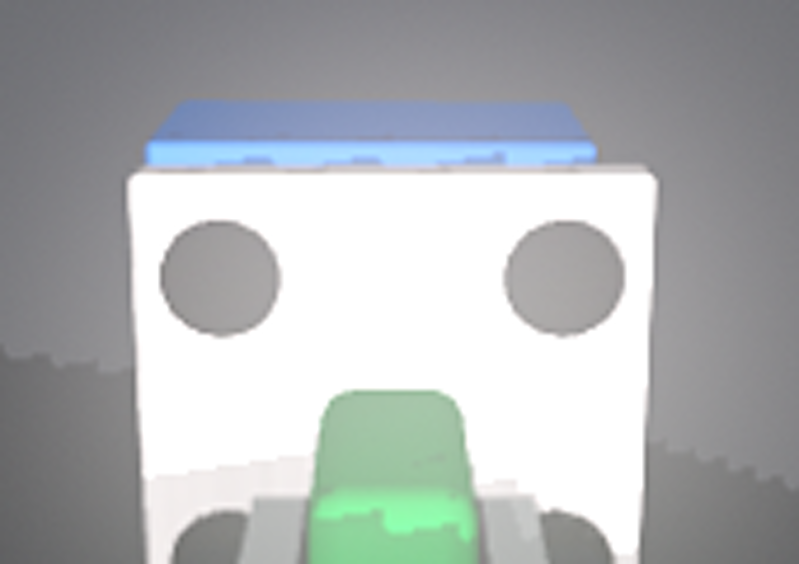

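Run:
```python
from h import *
d=np.load('w4.npz');K=d['K'];z=d['E']
tc=np.array(vision.read_camera('wrist')['tool_from_camera'])
s=get_state();print(s['eef_pos'],s['tcp_rot'])
def un(pts): return (np.array(pts,float)+.5)/4.7-.5+[230,130]
print('plate',px2w(K,tc,un([(128,174),(657,174),(220,277),(565,277)]),.0295).round(4).tolist())
print('block',px2w(K,tc,un([(147,142),(597,142)]),.0554).round(4).tolist())
```

```text
[0.52761889 0.15802205 0.08599628] [-3.14098341e+00 -1.51657013e-04  1.41848971e+00]
plate [[-0.024, -0.0396, 0.0295], [0.0261, -0.0397, 0.0295], [-0.0156, -0.0295, 0.0295], [0.0177, -0.0296, 0.0295]]
block [[-0.0261, -0.038, 0.0554], [0.0237, -0.038, 0.0554]]
```

```bash
python3 -m pendant '[[[1,-0.1,0.1,0.6,0,0,0],[1,-0.22,0.17,1.2,0,0,0],[1,-0.22,0.17,1.2,0,0,0],[1,-0.22,0.17,1.2,0,0,0],[1,-0.22,0.17,1.2,0,0,0]]]'
python3 - <<'E'
from h import *
im,K,E=cam('wrist'); save('w5.npz',E,K); crop(im,230,130,400,250,4.7,'w5p.png')
to(.529,.1555,.066,81.3)
E
```

```text
time: 5.97
eef_pos: [0.5293, 0.1546, 0.0743]
tcp_rot: [-3.141, -0.0, 1.417]
force: [0.6, -0.1, -1.2]
grip_width: 0.155
shift [0.08, -0.05, 0.84] rot [0.0001, -0.0001, -0.002] rows 0.2
```

View pics/w5p.png

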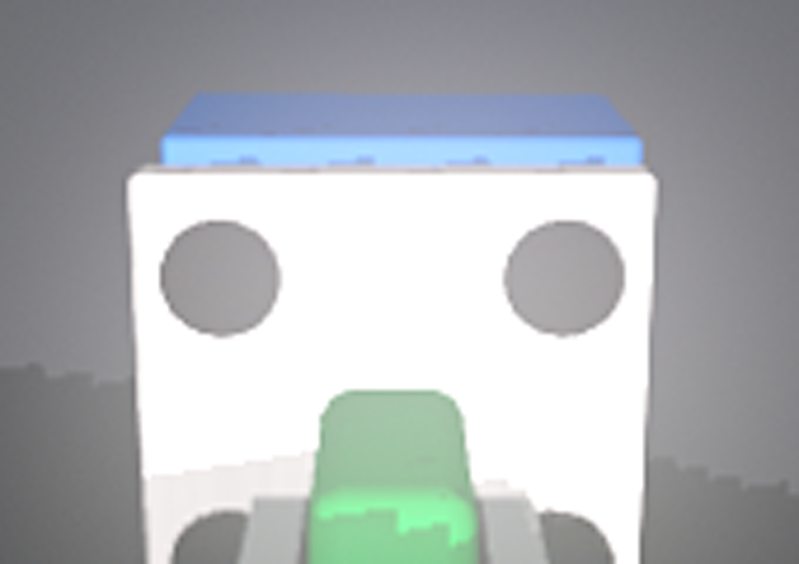

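Run:
```python
from h import *
d=np.load('w5.npz');K=d['K']; print(d['E'][:3,3],get_state()['eef_pos'])
tc=np.array(vision.read_camera('wrist')['tool_from_camera'])
def un(pts): return (np.array(pts,float)+.5)/4.7-.5+[230,130]
z=get_state()['eef_pos'][2]-.03
for b in ([(162,137),(642,137)],): print('block',px2w(K,tc,un(b),z).round(4).tolist())
```

```text
[0.46076312 0.16633372 0.19282324] [0.52934748 0.1546079  0.07440302]
block [[-0.0228, -0.0405, 0.0445], [0.0269, -0.0405, 0.0445]]
```

```bash
python3 -m pendant '[[[1,0.1,-0.07,0.4,0,0,0],[1,0.1,-0.07,0.4,0,0,0],[1,0.1,-0.07,0.4,0,0,0],[1,0.1,-0.07,0.4,0,0,0],[1,0.1,-0.07,0.4,0,0,0]]]'
python3 - <<'E'
from h import *
im,K,E=cam('wrist'); save('w6.npz',E,K); crop(im,230,130,400,250,4.7,'w6p.png')
to(.5288,.1557,.066,81.3)
E
```

```text
time: 6.48
eef_pos: [0.5288, 0.1556, 0.0703]
tcp_rot: [3.142, -0.0, 1.417]
force: [0.6, 0.6, -0.4]
grip_width: 0.16
shift [0.01, -0.0, 0.44] rot [0.0001, -0.0001, -0.002] rows 0.1
```

View pics/w6p.png

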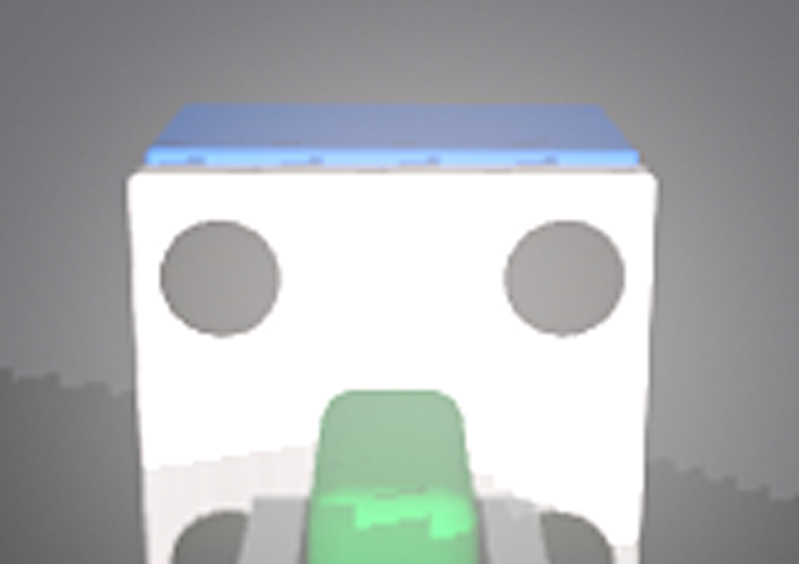

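Run:
```python
from h import *
d=np.load('w6.npz');K=d['K']
tc=np.array(vision.read_camera('wrist')['tool_from_camera'])
def un(pts): return (np.array(pts,float)+.5)/4.7-.5+[230,130]
print('block',px2w(K,tc,un([(146,150.5),(638,150.5)]),.0403).round(4).tolist())
```

```text
block [[-0.0239, -0.0399, 0.0403], [0.0259, -0.0399, 0.0403]]
```

```bash
python3 -m pendant '[[[1,0,0,0.2,0,0,0],[1,0,0,0.4,0,0,0],[1,0,0,0.4,0,0,0],[1,0,0,0.4,0,0,0]]]'; python3 -c "
from h import *
to(.5288,.1557,.066,81.3)"
```

```text
time: 6.92
eef_pos: [0.5287, 0.1556, 0.0661]
tcp_rot: [-3.141, 0.0, 1.417]
force: [-0.3, 0.2, -2.3]
grip_width: 0.158
shift [0.01, 0.01, 0.01] rot [-0.0003, 0.0001, -0.002] rows 0.0
```

```bash
python3 -m pendant '[[[1,0,0,0.06,0,0,0],[1,0,0,0.06,0,0,0],[1,0,0,0.06,0,0,0]]]'; python3 -c "
from h import *
to(.5288,.1557,.066,81.3)"
```

```text
time: 7.17
eef_pos: [0.5288, 0.1557, 0.0657]
tcp_rot: [3.142, -0.0, 1.417]
force: [0.0, -0.9, -1.1]
grip_width: 0.153
shift [0.0, 0.0, -0.03] rot [0.0, -0.0001, -0.002] rows 0.0
```

```bash
python3 -m pendant '[[[1,0,0,0.06,0,0,0],[1,0,0,0.06,0,0,0],[1,0,0,0.06,0,0,0]]]'; python3 -c "
from h import *
to(.5288,.1557,.066,81.3)"
```

```text
time: 7.42
eef_pos: [0.5288, 0.1556, 0.0656]
tcp_rot: [3.141, 0.0, 1.417]
force: [-3.7, -1.5, 9.7]
grip_width: 0.157
shift [0.01, 0.0, -0.04] rot [0.0004, 0.0002, -0.002] rows 0.0
```

Contact shows as +10 N at z 0.0656. I'll relax a little and look before letting go.

```bash
python3 -m pendant '[[[1,0,0,-0.05,0,0,0],[1,0,0,-0.05,0,0,0]]]' 20
python3 - <<'E'
from h import *
im,K,E=cam('wrist'); save('w7.npz',E,K); crop(im,230,130,400,250,4.7,'w7p.png')
im,K,E=cam('top'); crop(im,235,205,305,265,10,'t7.png')
im,K,E=cam('side'); crop(im,270,235,350,305,8,'s7.png')
E
```

```text
time: 7.58
eef_pos: [0.5288, 0.1557, 0.0657]
tcp_rot: [3.141, -0.0, 1.417]
force: [-0.3, -0.1, -1.4]
grip_width: 0.156
```

View pics/w7p.png

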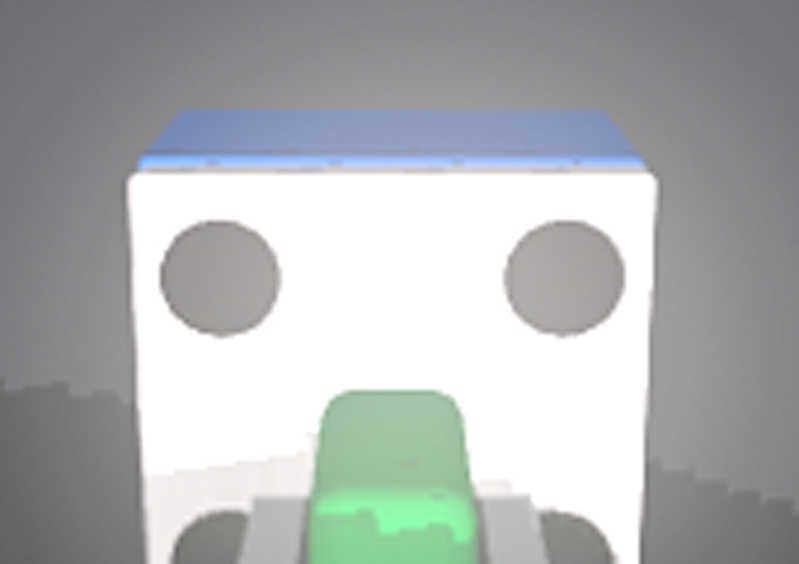

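View pics/s7.png

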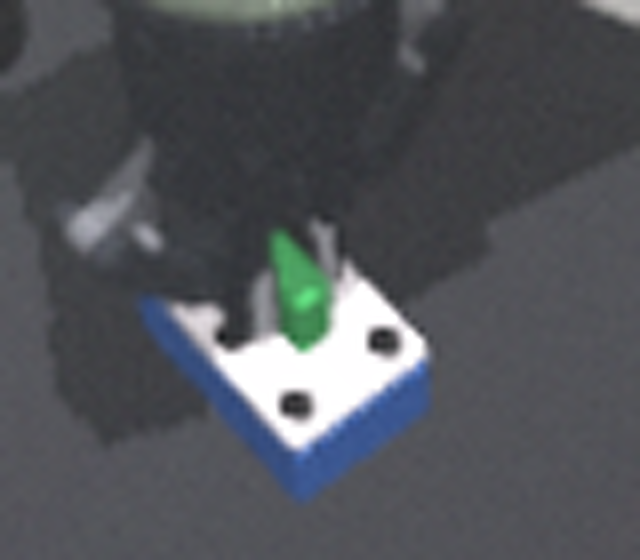

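Run:
```python
from h import *
d=np.load('w7.npz');K=d['K']
tc=np.array(vision.read_camera('wrist')['tool_from_camera'])
P=lambda p:((w2px(K,tc,p)-[230,130]+.5)*4.7-.5).round(1).tolist()
print(P([[-.024,-.0397,.0295],[-.024,-.0397,.0355],[.0261,-.0397,.0355],[.0261,-.0397,.0655]]))
def un(pts): return (np.array(pts,float)+.5)/4.7-.5+[230,130]
for z in (.0355,.0365):print('block',px2w(K,tc,un([(138,156.5),(646,156.5)]),z).round(4).tolist())
```

```text
[[127.9, 173.3], [137.7, 161.3], [647.2, 161.6], [607.7, 112.4]]
block [[-0.0239, -0.0402, 0.0355], [0.026, -0.0402, 0.0355]]
block [[-0.0241, -0.04, 0.0365], [0.0261, -0.04, 0.0365]]
```

```bash
python3 -m pendant '[[[1,0,-0.04,-0.05,0,0,0],[1,0,-0.04,-0.05,0,0,0],[1,0,-0.04,0.02,0,0,0],[1,0,-0.04,0.02,0,0,0]]]'; python3 -m pendant '[[[0.6,0,0,0,0,0,0],[0.2,0,0,-0.1,0,0,0],[-0.4,0,0,-0.2,0,0,0],[-0.4,0,0,-0.3,0,0,0],[-0.4,0,0,-0.3,0,0,0]]]'
```

```text
time: 8.12
eef_pos: [0.5284, 0.1557, 0.0656]
tcp_rot: [3.141, 0.0, 1.417]
force: [-2.2, -0.9, 7.5]
grip_width: 0.156
time: 8.53
eef_pos: [0.5285, 0.1557, 0.0686]
tcp_rot: [3.141, -0.0, 1.417]
force: [-0.2, 0.1, 0.4]
grip_width: 0.701
```

```bash
python3 -m pendant '[[[-0.4,0,0,-2.5,0,0,0],[-0.4,0,0,-6,0,0,0],[-0.4,0,0,-10,0,0,0],[-0.4,0,0,-13.5,0,0,0],[-0.4,0,0,-13.5,0,0,0]]]'
python3 - <<'E'
from h import *
im,K,E=cam('wrist'); save('w8.npz',E,K); cv2.imwrite('pics/w8.png',im[:,:,::-1])
crop(im,250,170,380,300,4.6,'w8p.png')
E
```

```text
time: 8.95
eef_pos: [0.5303, 0.157, 0.2094]
tcp_rot: [3.135, -0.003, 1.417]
force: [1.0, 0.8, 0.2]
grip_width: 0.701
```

View pics/w8.png

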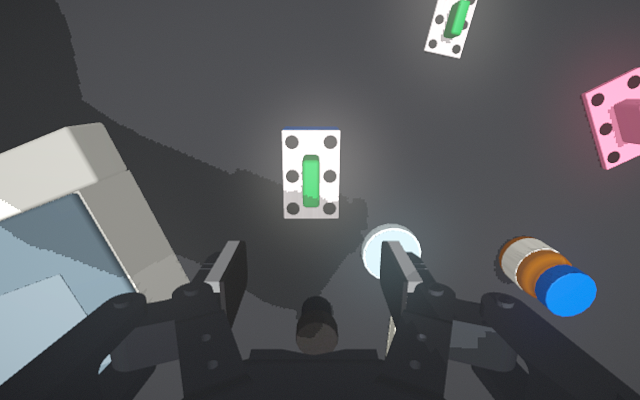

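View pics/w8p.png

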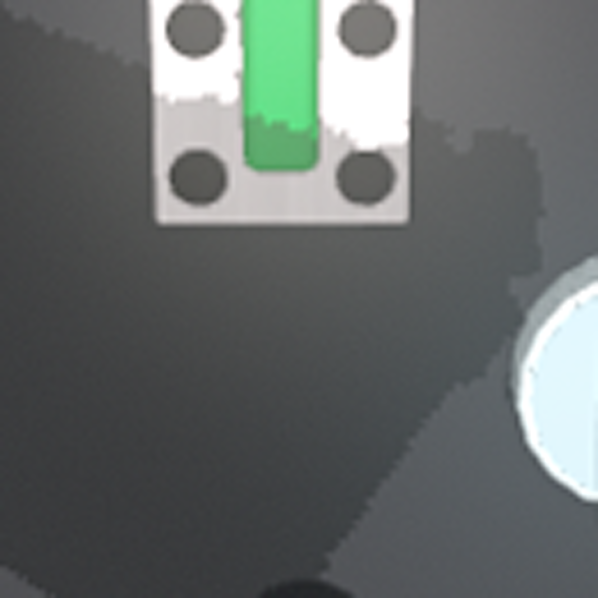

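The plate is flush on the block, with edges at (282–340,130–218) and only a thin blue line of the block's near side face showing at row 128. On to the knob.

```bash
python3 -c "
from h import *
print(get_state()['q'].round(3))
to(.54,-.03,.23,101.5)
"
```

```text
[ 0.211  0.594 -0.86   1.817  0.539  0.977  0.541]
shift [-18.23, 3.9, -2.36] rot [0.005, -0.0009, -0.355] rows 4.5
```

```bash
python3 -m pendant '[[[-0.4,-3.6,0.8,-0.5,0,0,-0.07],[-0.4,-7.2,1.6,-1,0,0,-0.14],[-0.4,-10.9,2.4,-1.4,0,0,-0.21],[-0.4,-14.5,3.2,-1.9,0,0,-0.28],[-0.4,-18.2,3.9,-2.4,0,0,-0.355]]]'; python3 -c "
from h import *
print(get_state()['q'].round(3))
to(.545,-.12,.23,101.5)
"
```

```text
time: 9.42
eef_pos: [0.5386, -0.0319, 0.2269]
tcp_rot: [-3.141, -0.0, 1.776]
force: [0.9, -0.1, -0.8]
grip_width: 0.702
[ 0.632  0.585 -0.967  1.823  0.557  1.035  1.22 ]
shift [-8.75, -1.16, -0.31] rot [-0.0008, -0.0002, 0.004] rows 2.1
```

```bash
python3 -m pendant '[[[-0.4,-4.0,-0.5,0,0,0,0],[-0.4,-8.0,-0.9,0,0,0,0],[-0.4,-11.2,-1.2,0,0,0,0],[-0.4,-11.2,-1.2,0,0,0,0],[-0.4,-11.2,-1.2,0,0,0,0]]]'
python3 - <<'E'
from h import *
im,K,E=cam('wrist'); save('w9.npz',E,K); cv2.imwrite('pics/w9.png',im[:,:,::-1])
print(E[:3,3]); to(.5485,-.1443,.16,101.5)
im,K,E=cam('top'); crop(im,235,205,305,265,10,'t9.png')
im,K,E=cam('side'); crop(im,270,235,350,305,8,'s9.png')
E
```

```text
time: 9.83
eef_pos: [0.5491, -0.1442, 0.2263]
tcp_rot: [-3.14, -0.001, 1.768]
force: [-0.4, 1.2, 0.0]
grip_width: 0.696
[ 0.48128354 -0.15699978  0.34493506]
shift [-0.17, -0.11, 6.66] rot [-0.0008, -0.0009, -0.0005] rows 1.6
```

View pics/w9.png

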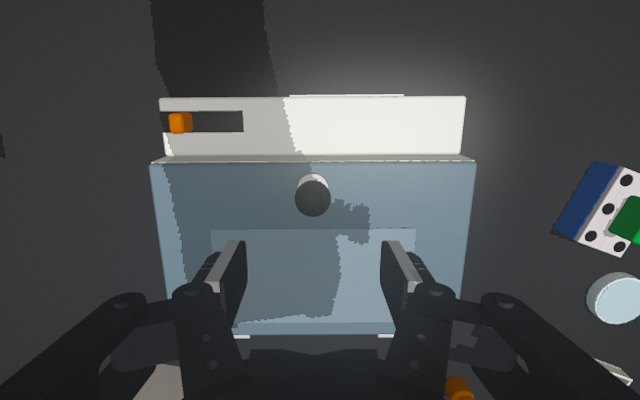

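View pics/t9.png

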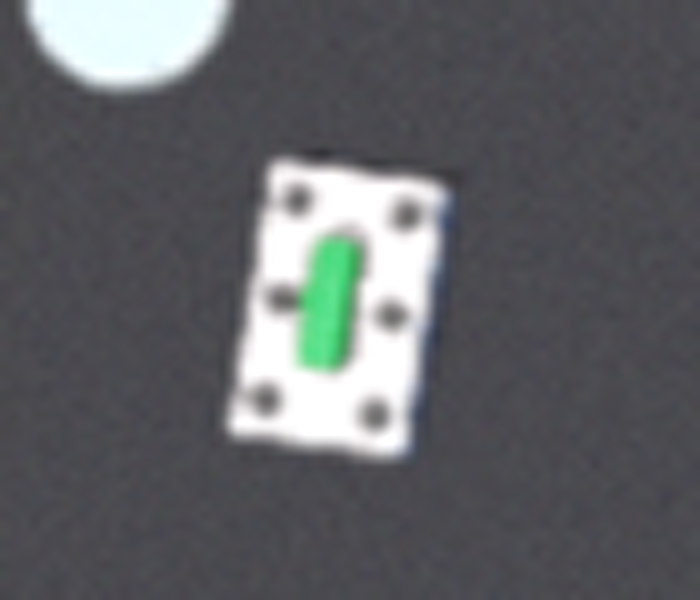

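View pics/s9.png

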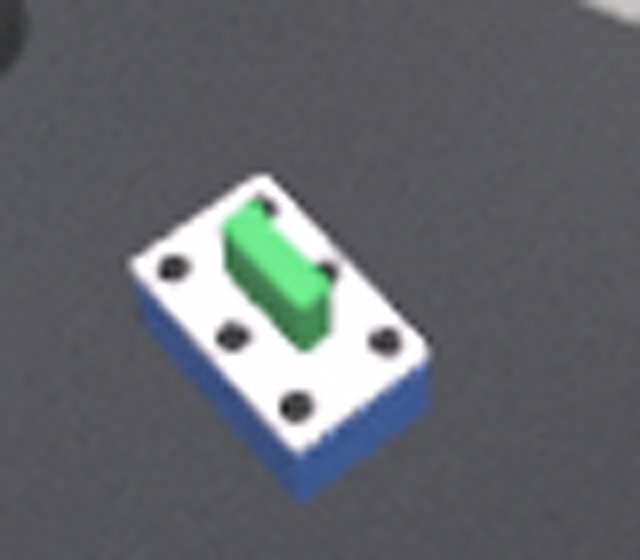

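Run:
```python
from h import *
d=np.load('w9.npz');K,E=d['K'],d['E']
tc=np.array(vision.read_camera('wrist')['tool_from_camera']); T=toolpose(); print(T[:3,3])
print('ball tool',px2w(K,tc,[(312.5,196.5)],T[2,3]-.113))
print('tab tool',px2w(K,tc,[(181,122)],T[2,3]-.074), px2w(K,E,[(181,122)],.074))
# lid front edge corners at z .083 
w=px2w(K,E,[(151,163),(476,161)],.083); print(w, np.degrees(np.arctan2(*(w[0]-w[1])[[0,1]])))
w=px2w(K,E,[(160,98),(465,97)],.05); print(w,np.linalg.norm(w[0]-w[1]))
```

```text
[ 0.54959498 -0.14102436  0.22725771]
ball tool [[ 0.00036862 -0.00041868  0.11425771]]
tab tool [[-0.10335974 -0.05005772  0.15325771]] [[ 0.51998137 -0.25499836  0.074     ]]
[[ 0.55492837 -0.27192899  0.083     ]
 [ 0.50320144 -0.02232788  0.083     ]] 168.2918502532181
[[ 0.50710657 -0.28275924  0.05      ]
 [ 0.45595372 -0.03213217  0.05      ]] 0.25579393729911504
```

```bash
python3 -c "
from h import *
to(.5486,-.1445,.119,101.6)
"; python3 -m pendant '[[[-0.4,-0.3,-0.1,3.5,0,0,0],[-0.4,-0.3,-0.1,7,0,0,0],[-0.4,-0.3,-0.1,8,0,0,0],[-0.4,-0.3,-0.1,8,0,0,0]]]'; python3 -c "
from h import *
to(.5486,-.1445,.119,101.6)
"
```

```text
shift [-0.32, -0.17, 10.83] rot [-0.0001, -0.0003, 0.0006] rows 2.6
time: 10.37
eef_pos: [0.5482, -0.1443, 0.1455]
tcp_rot: [-3.138, -0.002, 1.774]
force: [-0.2, 0.5, 0.8]
grip_width: 0.703
shift [-0.03, 0.04, 2.65] rot [-0.0033, -0.002, 0.0005] rows 0.6
```

```bash
python3 -m pendant '[[[-0.4,0,0,1.5,0,0,0],[-0.4,0,0,2.7,0,0,0],[-0.4,0,0,2.7,0,0,0],[-0.4,0,0,2.7,0,0,0]]]'
python3 - <<'E'
from h import *
im,K,E=cam('wrist'); cv2.imwrite('pics/w10.png',im[:,:,::-1])
to(.5486,-.1445,.119,101.6)
E
```

```text
time: 10.7
eef_pos: [0.5494, -0.1452, 0.1208]
tcp_rot: [-3.141, -0.0, 1.772]
force: [-0.2, 0.1, 0.0]
grip_width: 0.702
shift [0.1, -0.09, 0.22] rot [0.0007, 0.0002, -0.0011] rows 0.1
```

View pics/w10.png

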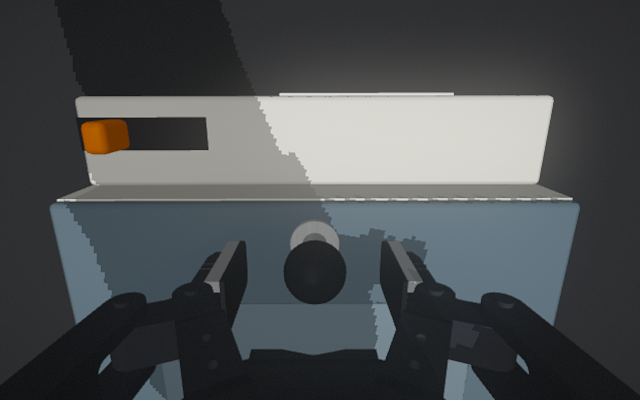

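The ball sits centred between the pads at (314,271). Closing.

```bash
python3 -m pendant '[[[1,0.05,-0.05,0.15,0,0,0],[1,0.05,-0.05,0.15,0,0,0],[1,0.05,-0.05,0.15,0,0,0],[1,0.05,-0.05,0.15,0,0,0],[1,0.05,-0.05,0.15,0,0,0]]]' 40;python3 -m pendant '[[[1,0,0,0,0,0,0],[1,0,0,0,0,0,0],[1,0,0,0,0,0,0]]]'
python3 - <<'E'
from h import *
print(get_state()['force'])
im,K,E=cam('wrist'); cv2.imwrite('pics/w11.png',im[:,:,::-1])
E
```

```text
time: 11.17
eef_pos: [0.5487, -0.1449, 0.1194]
tcp_rot: [3.141, 0.0, 1.772]
force: [-2.6, 1.4, 6.2]
grip_width: 0.28
time: 11.42
eef_pos: [0.5488, -0.1448, 0.1195]
tcp_rot: [3.141, 0.0, 1.772]
force: [-2.5, 1.0, 6.5]
grip_width: 0.277
[-2.51423509  0.98992178  6.51916321]
```

View pics/w11.png

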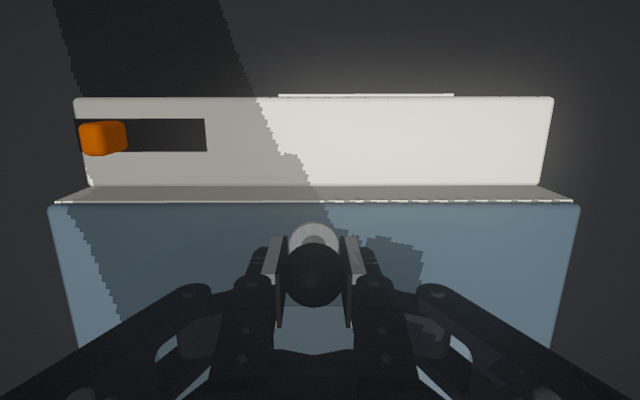

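```bash
for i in 1 2; do python3 -m pendant '[[[1,0,0,-0.1,0,0,0],[1,0,0,-0.1,0,0,0],[1,0,0,-0.1,0,0,0]]]'; done; python3 -m pendant '[[[1,0,0,-0.1,0,0,0],[1,0,0,-0.1,0,0,0],[1,0,0,-0.1,0,0,0]]]'
```

```text
time: 11.72
eef_pos: [0.5488, -0.1449, 0.12]
tcp_rot: [3.141, -0.0, 1.772]
force: [2.0, 3.2, -2.2]
grip_width: 0.278
time: 11.97
eef_pos: [0.549, -0.1448, 0.121]
tcp_rot: [3.141, -0.0, 1.772]
force: [4.7, 1.9, -3.7]
grip_width: 0.279
time: 12.22
eef_pos: [0.5492, -0.1447, 0.1219]
tcp_rot: [3.14, -0.0, 1.772]
force: [6.8, 3.4, -7.8]
grip_width: 0.276
```

```bash
python3 -m pendant '[[[1,0,0.1,0,0,0,0],[1,0,0.1,0,0,0,0],[1,0,0.1,0,0,0,0]]]'; python3 -m pendant '[[[1,0,0.03,-0.1,0,0,0],[1,0,0.03,-0.1,0,0,0],[1,0,0.03,-0.1,0,0,0]]]';python3 -m pendant '[[[1,0,0,0,0,0,0],[1,0,0,0,0,0,0]]]'; python3 -c "
from h import *
print(get_state()['force'],get_state()['moment'])"
```

```text
time: 12.47
eef_pos: [0.5493, -0.1447, 0.1216]
tcp_rot: [-3.141, -0.0, 1.772]
force: [-0.4, 2.9, -4.6]
grip_width: 0.277
time: 12.72
eef_pos: [0.5496, -0.1447, 0.1228]
tcp_rot: [-3.141, -0.0, 1.772]
force: [-1.7, 4.0, -6.8]
grip_width: 0.272
time: 12.88
eef_pos: [0.5496, -0.1447, 0.1228]
tcp_rot: [-3.141, -0.0, 1.772]
force: [-1.6, 3.7, -7.1]
grip_width: 0.276
[-1.57800786  3.65846187 -7.11931849] [0.80568145 0.49357493 0.03601962]
```

```bash
python3 -m pendant '[[[1,0,0.03,-0.1,0,0,0],[1,0,0.03,-0.1,0,0,0],[1,0,0.03,-0.1,0,0,0],[1,0,0.03,-0.1,0,0,0]]]'
```

```text
time: 13.22
eef_pos: [0.55, -0.1446, 0.1238]
tcp_rot: [-3.141, -0.0, 1.772]
force: [-3.1, 4.8, -8.2]
grip_width: 0.274
```

The force keeps climbing by about 1.5 N per mm, to 8.2 N where a free lid would need only 2–3 N, so the lid is caught. I'll lower it, let go and go to the slide.

```bash
python3 -m pendant '[[[1,0,-0.06,0.2,0,0,0],[1,0,-0.11,0.4,0,0,0],[1,0,-0.11,0.4,0,0,0],[1,0,-0.11,0.4,0,0,0]]]'; python3 -m pendant '[[[0.4,0,0,0,0,0,0],[-0.2,0,0,0,0,0,0],[-0.4,0,0,0,0,0,0],[-0.4,0,0,0,0,0,0],[-0.4,0,0,0,0,0,0]]]'
```

```text
time: 13.55
eef_pos: [0.549, -0.1449, 0.12]
tcp_rot: [-3.141, 0.0, 1.772]
force: [-6.0, 3.3, -0.6]
grip_width: 0.277
time: 13.97
eef_pos: [0.5495, -0.1452, 0.1201]
tcp_rot: [3.141, 0.0, 1.772]
force: [0.2, 0.5, -0.4]
grip_width: 0.701
```

```bash
python3 -m pendant '[[[-0.4,0,0,-2,0,0,0],[-0.4,0,0,-5,0,0,0],[-0.4,0,0,-7,0,0,0],[-0.4,0,0,-7,0,0,0]]]'
python3 - <<'E'
from h import *
print(get_state()['q'].round(2))
im,K,E=cam('wrist'); save('w12.npz',E,K); cv2.imwrite('pics/w12.png',im[:,:,::-1])
E
```

```text
time: 14.3
eef_pos: [0.5508, -0.1449, 0.1936]
tcp_rot: [3.137, 0.002, 1.772]
force: [0.3, -0.3, 0.5]
grip_width: 0.701
[ 0.78  0.66 -0.92  1.78  0.62  1.01  1.39]
```

View pics/w12.png

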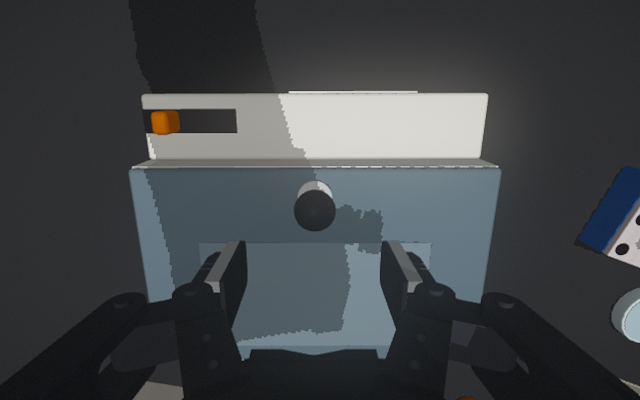

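Run:
```python
from h import *
d=np.load('w12.npz');K,E=d['K'],d['E']
print(px2w(K,E,[(165,121)],.074), px2w(K,E,[(315,210)],.113))
to(.527,-.2935,.15,101.6)
```

```text
[[ 0.51967084 -0.25508089  0.074     ]] [[ 0.54927921 -0.14340761  0.113     ]]
shift [-14.06, -5.23, 4.18] rot [0.0029, 0.0018, -0.0017] rows 3.7
```

```bash
python3 -m pendant '[[[1,-3.5,-1.3,0,0,0,0],[1,-7,-2.6,0,0,0,0],[1,-10.5,-3.9,1,0,0,0],[1,-14,-5.2,2.5,0,0,0],[1,-14,-5.2,4,0,0,0]]]'; python3 -m pendant '[[[1,0,0,0,0,0,0],[1,0,0,0,0,0,0]]]'
python3 - <<'E'
from h import *
im,K,E=cam('wrist'); save('w13.npz',E,K); cv2.imwrite('pics/w13.png',im[:,:,::-1])
to(.527,-.2935,.083,101.6)
E
```

```text
time: 14.77
eef_pos: [0.5236, -0.3006, 0.1478]
tcp_rot: [-3.139, 0.003, 1.763]
force: [-0.3, -1.8, -1.0]
grip_width: 0.009
time: 14.93
eef_pos: [0.5258, -0.2917, 0.1489]
tcp_rot: [-3.141, -0.002, 1.772]
force: [0.3, 0.3, 0.8]
grip_width: -0.002
shift [-0.24, 0.0, 6.69] rot [0.0001, -0.001, 0.0] rows 1.6
```

View pics/w13.png

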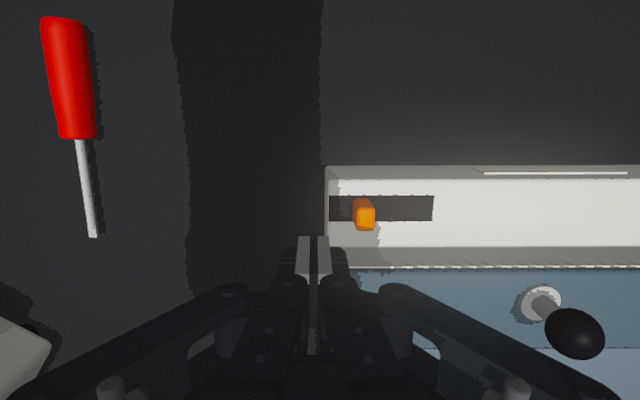

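Run:
```python
from h import *
d=np.load('w13.npz');K,E=d['K'],d['E']
tc=np.array(vision.read_camera('wrist')['tool_from_camera']); z=get_state()['eef_pos'][2]
print(px2w(K,tc,[(365,217),(375,217),(356,217)],z-.074).round(4), px2w(K,E,[(365,217)],.074), px2w(K,tc,[(297,237),(330,237)],.025).round(4))
```

```text
[[0.0326 0.0015 0.0764]
 [0.0387 0.0015 0.0764]
 [0.0271 0.0015 0.0764]] [[ 0.52016071 -0.25971021  0.074     ]] [[-0.0065 -0.0074  0.025 ]
 [ 0.0086 -0.0074  0.025 ]]
```

```bash
python3 -m pendant '[[[1,-0.1,0.1,3.0,0,0,0],[1,-0.1,0.1,5.5,0,0,0],[1,-0.1,0.1,6.6,0,0,0],[1,-0.1,0.1,6.6,0,0,0],[1,-0.1,0.1,6.6,0,0,0]]]'
python3 - <<'E'
from h import *
im,K,E=cam('wrist'); save('w14.npz',E,K); cv2.imwrite('pics/w14.png',im[:,:,::-1])
to(.527,-.2935,.083,101.6)
E
```

```text
time: 15.45
eef_pos: [0.528, -0.2926, 0.0848]
tcp_rot: [3.141, -0.0, 1.773]
force: [-0.1, -0.2, 0.2]
grip_width: 0.0
shift [-0.03, -0.13, 0.23] rot [0.0013, 0.0007, -0.0006] rows 0.1
```

View pics/w14.png

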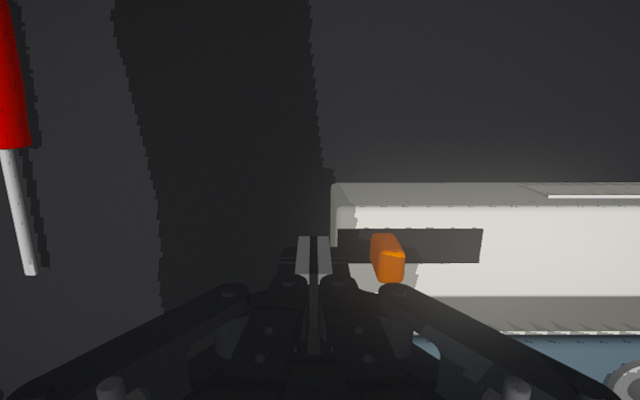

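```bash
python3 -m pendant '[[[1,0.6,0,0,0,0,0],[1,1.2,0,0,0,0,0],[1,1.6,0,0,0,0,0],[1,2.0,0,0,0,0,0],[1,2.0,0,0,0,0,0]]]'; python3 -m pendant '[[[1,0.4,0,0,0,0,0],[1,0.8,0,0,0,0,0],[1,1.2,0,0,0,0,0],[1,1.2,0,0,0,0,0]]]'
```

```text
time: 15.92
eef_pos: [0.5235, -0.2728, 0.0844]
tcp_rot: [3.141, 0.0, 1.773]
force: [1.2, -0.9, -0.2]
grip_width: 0.002
time: 16.25
eef_pos: [0.5208, -0.261, 0.0839]
tcp_rot: [-3.141, -0.0, 1.773]
force: [-0.5, -0.5, -0.4]
grip_width: 0.005
```

Run:
```python
from h import *
im,K,E=cam('wrist'); save('w15.npz',E,K); cv2.imwrite('pics/w15.png',im[:,:,::-1])
im,K,E=cam('side'); crop(im,330,140,450,240,6.5,'s15.png')
print(get_state()['force'])
```

```text
[0.13800253 0.60111602 0.84757517]
```

View pics/w15.png

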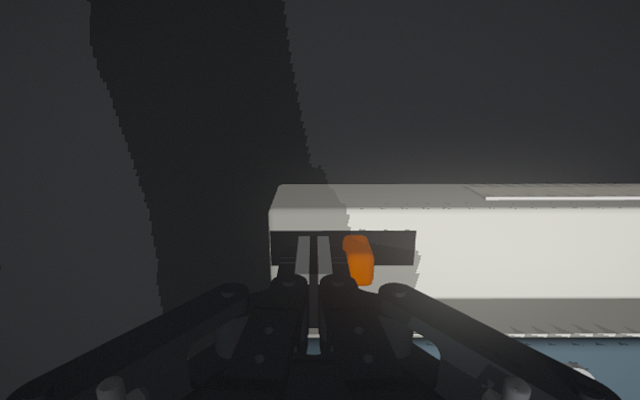

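View pics/s15.png

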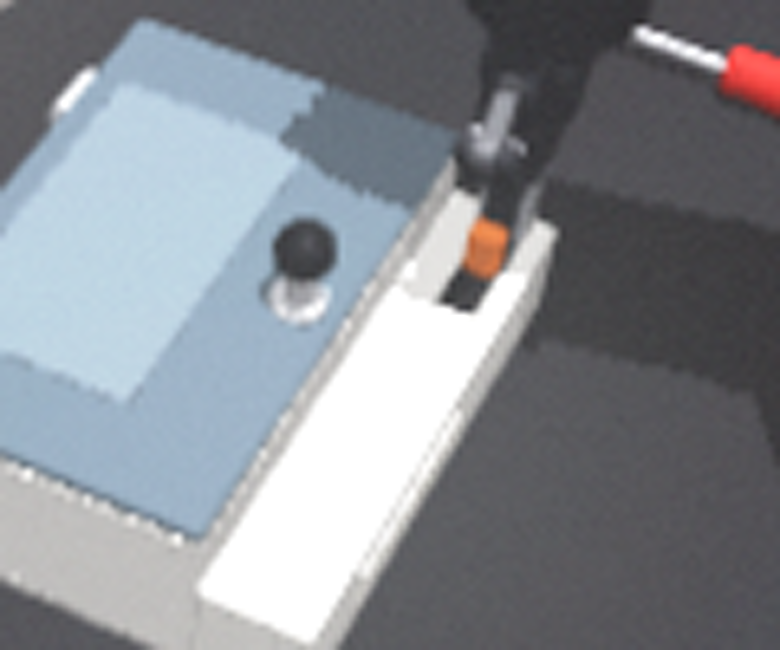

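```bash
python3 -m pendant '[[[1,0.4,0,0,0,0,0],[1,0.8,0,0,0,0,0],[1,1.2,0,0,0,0,0],[1,1.6,0,0,0,0,0],[1,1.6,0,0,0,0,0]]]'; python3 -m pendant '[[[1,0.1,0,0,0,0,0],[1,0.2,0,0,0,0,0],[1,0.2,0,0,0,0,0]]]';python3 -m pendant '[[[1,0.1,0,0,0,0,0],[1,0.1,0,0,0,0,0],[1,0.1,0,0,0,0,0]]]'
```

```text
time: 16.77
eef_pos: [0.5182, -0.2498, 0.0841]
tcp_rot: [3.141, 0.006, 1.77]
force: [6.7, -23.1, -9.2]
grip_width: -0.003
time: 17.02
eef_pos: [0.518, -0.2494, 0.0842]
tcp_rot: [3.141, 0.007, 1.768]
force: [10.9, -32.8, -9.6]
grip_width: -0.003
time: 17.27
eef_pos: [0.518, -0.2492, 0.0842]
tcp_rot: [3.14, 0.008, 1.768]
force: [12.3, -36.1, -11.6]
grip_width: -0.001
```

```bash
python3 -m pendant '[[[1,-0.5,0,0,0,0,0],[1,-0.5,0,0,0,0,0]]]'
python3 - <<'E'
from h import *
im,K,E=cam('wrist'); save('w16.npz',E,K); cv2.imwrite('pics/w16.png',im[:,:,::-1])
im,K,E=cam('side'); crop(im,330,140,450,240,6.5,'s16.png')
print(get_state()['force'],get_state()['eef_pos'])
E
```

```text
time: 17.43
eef_pos: [0.5183, -0.2501, 0.084]
tcp_rot: [3.142, 0.002, 1.77]
force: [2.9, -16.2, 0.7]
grip_width: -0.0
[  2.13119997 -14.13583005  -1.42013954] [ 0.51820396 -0.2501945   0.08403278]
```

View pics/w16.png

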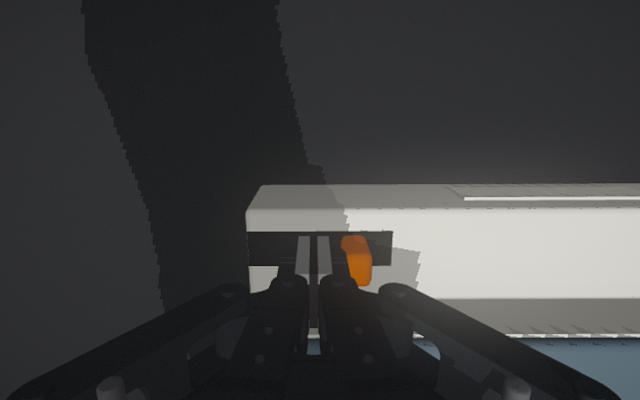

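View pics/s16.png

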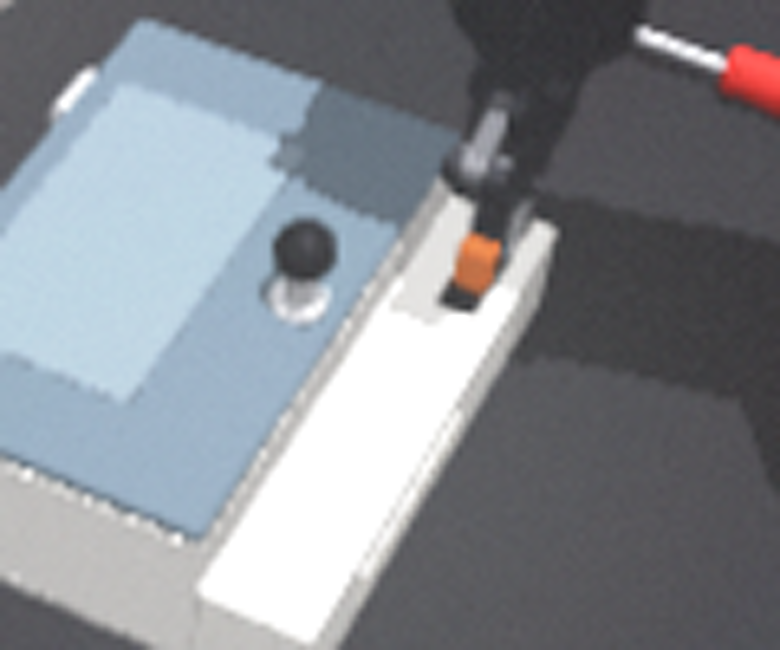

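```bash
python3 - <<'E'
from h import *
_,K,E=cam('side')
im=cv2.imread('pics/side0.png')[:,:,::-1]; crop(im,330,140,450,240,6.5,'s0c.png')
_i,_,_=cam('side'); crop(_i,330,140,450,240,6.5,'s17.png')
E
python3 -c "
import cv2,numpy as np
a=cv2.imread('pics/s0c.png')[60:360,380:620];b=cv2.imread('pics/s17.png')[60:360,380:620]
cv2.imwrite('pics/cmp.png',cv2.resize(np.hstack([a,b]),None,fx=1.6,fy=1.6))"
```

```text
(no output)
```

View pics/cmp.png

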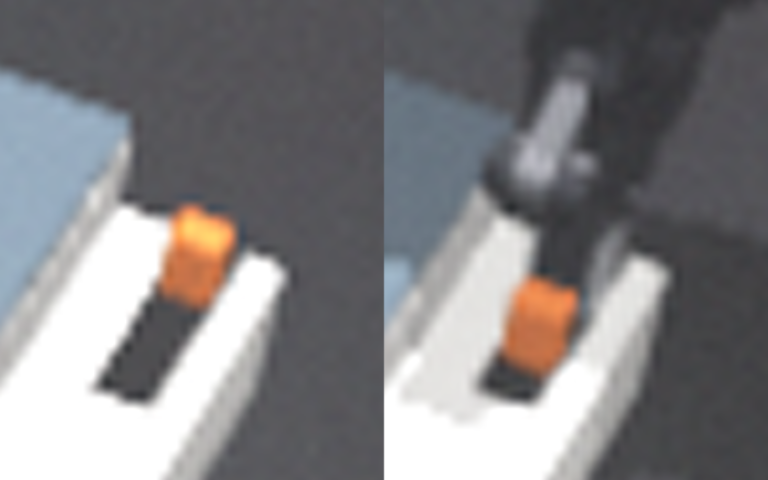

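Run:
```python
from h import *
_,K,E=cam('side')
def un(u,v): u,v=np.array([u,v])/1.6+[380,60]; return [(u+.5)/6.5-.5+330,(v+.5)/6.5-.5+140]
p=px2w(K,E,[un(162,290),un(119,358),un(95,387)],.05); print(p, np.linalg.norm(np.diff(p,axis=0),axis=1))
p=px2w(K,E,[un(205,218),un(548-384,290)],.074); print(p, np.linalg.norm(np.diff(p,axis=0),axis=1))
```

```text
[[ 0.5261323  -0.25380435  0.05      ]
 [ 0.52029698 -0.22451257  0.05      ]
 [ 0.51899855 -0.21128588  0.05      ]] [0.02986736 0.01329027]
[[ 0.52209654 -0.26195197  0.074     ]
 [ 0.51500238 -0.2317092   0.074     ]] [0.03106367]
```

The slide has moved about 31 mm by image measurement and came up against something hard at 36 N, so it is at its stop. Backing off to return to the knob.

```bash
python3 -m pendant '[[[1,-0.8,0,0,0,0,0],[1,-1.0,0,-2,0,0,0],[1,-1.0,0,-5,0,0,0],[1,-1,0,-9,0,0,0],[1,-1,0,-11,0,0,0]]]'
python3 - <<'E'
from h import *
to(.549,-.145,.19,101.6)
im,K,E=cam('side'); crop(im,330,140,450,240,6.5,'s18.png')
E
```

```text
time: 18.1
eef_pos: [0.5211, -0.2573, 0.1974]
tcp_rot: [3.139, 0.0, 1.773]
force: [1.5, -0.2, 0.8]
grip_width: 0.002
shift [10.44, 4.99, 0.75] rot [0.0024, 0.0004, -0.0004] rows 2.8
```

View pics/s18.png

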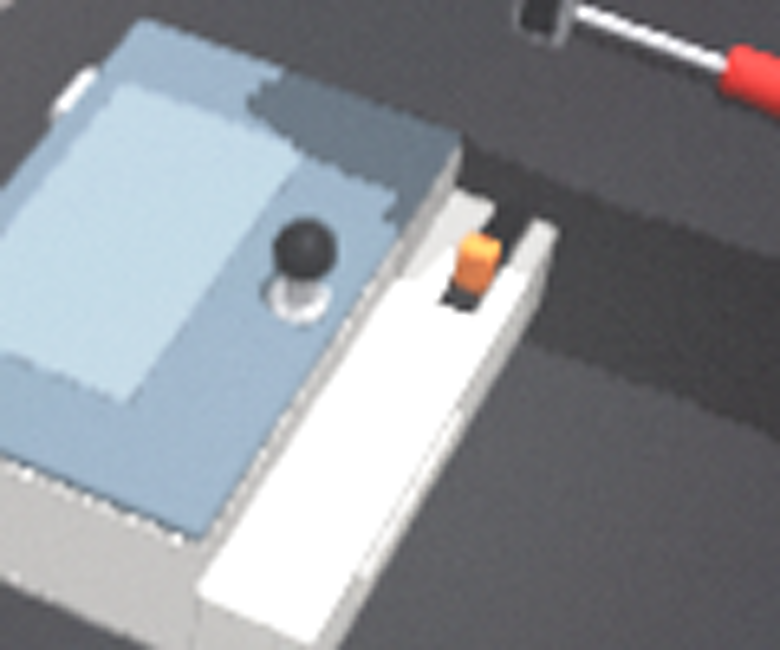

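```bash
python3 -m pendant '[[[-0.4,3.5,1.7,0.3,0,0,0],[-0.4,7,3.4,0.6,0,0,0],[-0.4,10.4,5.0,0.7,0,0,0],[-0.4,10.4,5.0,0.7,0,0,0],[-0.4,10.4,5.0,0.7,0,0,0]]]'; python3 -m pendant '[[[-0.4,0,0,0,0,0,0]]]';  python3 -c "
from h import *
to(.549,-.145,.119,101.6)"
```

```text
time: 18.57
eef_pos: [0.5487, -0.1435, 0.1869]
tcp_rot: [3.141, -0.001, 1.776]
force: [-0.2, -0.6, -0.4]
grip_width: 0.693
time: 18.65
eef_pos: [0.5483, -0.1462, 0.1867]
tcp_rot: [-3.141, -0.0, 1.773]
force: [-0.3, -0.7, 0.3]
grip_width: 0.701
shift [0.1, 0.1, 6.77] rot [-0.0004, -0.0, -0.0007] rows 1.6
```

```bash
python3 -m pendant '[[[-0.4,0.1,0.1,3.5,0,0,0],[-0.4,0.1,0.1,5.5,0,0,0],[-0.4,0.1,0.1,6.6,0,0,0],[-0.4,0.1,0.1,6.6,0,0,0],[-0.4,0.1,0.1,6.6,0,0,0]]]';  python3 - <<'E'
from h import *
to(.549,-.145,.119,101.6)
im,K,E=cam('wrist'); cv2.imwrite('pics/w19.png',im[:,:,::-1])
E
```

```text
time: 19.07
eef_pos: [0.5491, -0.1454, 0.1212]
tcp_rot: [-3.141, -0.0, 1.771]
force: [-0.0, 0.7, 0.3]
grip_width: 0.699
shift [0.04, -0.01, 0.22] rot [-0.0003, -0.0004, -0.0021] rows 0.1
```

View pics/w19.png

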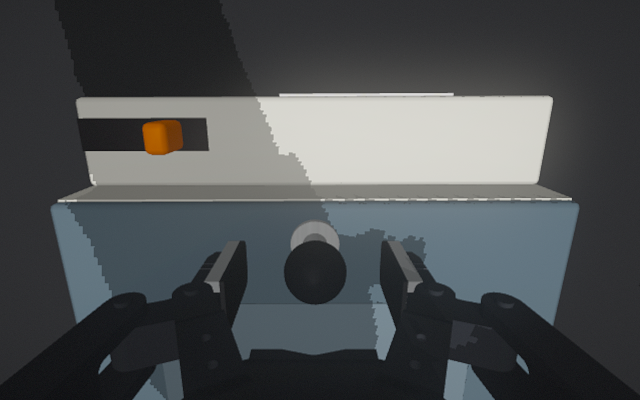

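```bash
python3 -m pendant '[[[1,0,0,0.15,0,0,0],[1,0,0,0.15,0,0,0],[1,0,0,0.15,0,0,0],[1,0,0,0.15,0,0,0],[1,0,0,0.15,0,0,0]]]' 50;python3 -m pendant '[[[1,0,0,-0.1,0,0,0],[1,0,0,-0.1,0,0,0],[1,0,0,-0.1,0,0,0]]]'; python3 -m pendant '[[[1,0,0.05,-0.25,0,0,0],[1,0,0.05,-0.25,0,0,0],[1,0,0.05,-0.25,0,0,0]]]';python3 -m pendant '[[[1,0,0.06,-0.25,0,0,0],[1,0,0.06,-0.25,0,0,0],[1,0,0.06,-0.25,0,0,0]]]'
```

```text
time: 19.53
eef_pos: [0.5494, -0.1447, 0.1202]
tcp_rot: [3.141, 0.0, 1.772]
force: [-3.1, 1.4, 8.7]
grip_width: 0.273
time: 19.78
eef_pos: [0.5493, -0.1447, 0.1206]
tcp_rot: [3.141, -0.0, 1.772]
force: [2.4, 2.9, -3.2]
grip_width: 0.271
time: 20.03
eef_pos: [0.55, -0.1446, 0.123]
tcp_rot: [3.141, -0.0, 1.772]
force: [4.1, 2.3, -4.0]
grip_width: 0.271
time: 20.28
eef_pos: [0.5507, -0.1445, 0.1255]
tcp_rot: [3.141, -0.0, 1.772]
force: [5.0, 3.7, -4.4]
grip_width: 0.27
```

```bash
python3 -m pendant '[[[1,0,0.25,-0.55,0,0,0],[1,0,0.5,-1.1,0,0,0],[1,0,0.8,-1.75,0,0,0],[1,0,1.1,-2.4,0,0,0],[1,0,1.4,-2.98,0,0,0]]]'; python3 -m pendant '[[[1,0,0,0,0,0,0]]]'
```

```text
time: 20.7
eef_pos: [0.5643, -0.1417, 0.156]
tcp_rot: [3.141, -0.0, 1.772]
force: [1.9, 3.4, -4.8]
grip_width: 0.272
time: 20.78
eef_pos: [0.5646, -0.1416, 0.1565]
tcp_rot: [3.141, 0.0, 1.772]
force: [-1.5, 4.1, -3.3]
grip_width: 0.272
```

The lid is free: about 3–4 N at 36 mm up. Continuing along the arc.

```bash
python3 -m pendant '[[[1,0,0.4,-0.63,0,0,0],[1,0,0.83,-1.25,0,0,0],[1,0,1.3,-1.85,0,0,0],[1,0,1.8,-2.43,0,0,0],[1,0,2.32,-3.0,0,0,0]]]'; python3 -m pendant '[[[1,0,0.56,-0.52,0,0,0],[1,0,1.13,-1.0,0,0,0],[1,0,1.73,-1.47,0,0,0],[1,0,2.36,-1.9,0,0,0],[1,0,3.01,-2.3,0,0,0]]]'
python3 - <<'E'
from h import *
print(get_state()['q'].round(2))
im,K,E=cam('side'); crop(im,260,80,460,250,4,'s20.png')
E
```

```text
time: 21.2
eef_pos: [0.5873, -0.1369, 0.1858]
tcp_rot: [3.141, -0.0, 1.772]
force: [2.8, 5.2, -9.4]
grip_width: 0.264
time: 21.62
eef_pos: [0.6166, -0.1309, 0.2086]
tcp_rot: [-3.141, -0.0, 1.772]
force: [2.1, 4.6, -9.0]
grip_width: 0.271
[ 0.68  0.73 -0.9   1.6   0.62  1.12  1.4 ]
```

View pics/s20.png

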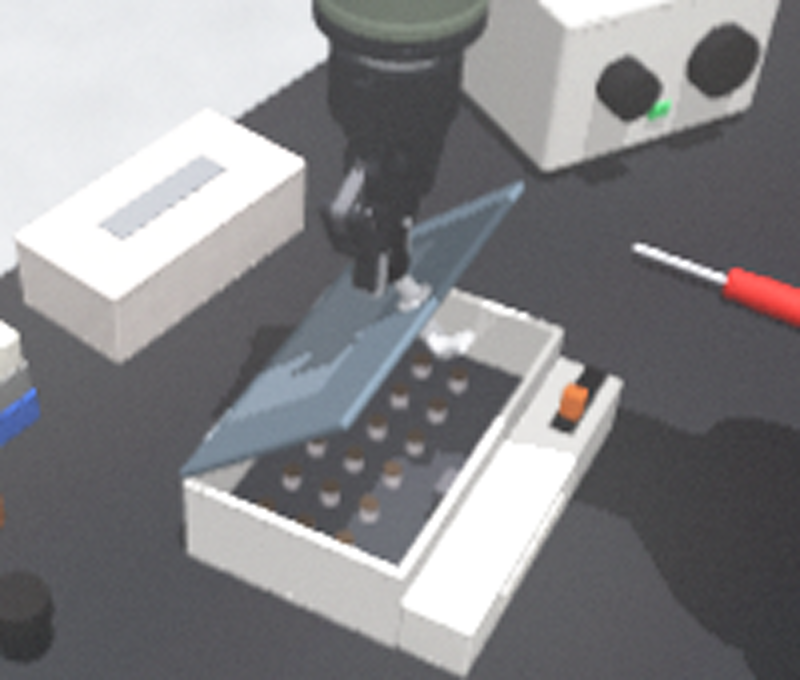

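```bash
python3 -m pendant '[[[1,0,0.67,-0.33,0,0,0],[1,0,1.35,-0.63,0,0,0],[1,0,2.05,-0.9,0,0,0],[1,0,2.75,-1.16,0,0,0],[1,0,3.46,-1.37,0,0,0]]]'; python3 -m pendant '[[[1,0,0,0,0,0,0],[1,0,0,0,0,0,0]]]'
python3 - <<'E'
from h import *
print(get_state()['q'].round(2))
im,K,E=cam('side'); crop(im,260,80,460,250,4,'s21.png')
im,K,E=cam('wrist'); cv2.imwrite('pics/w21.png',im[:,:,::-1])
im,K,E=cam('top'); cv2.imwrite('pics/t21.png',im[:,:,::-1])
E
```

```text
time: 22.08
eef_pos: [0.6504, -0.1239, 0.2216]
tcp_rot: [-3.141, -0.001, 1.772]
force: [1.8, 9.6, -21.3]
grip_width: 0.259
time: 22.25
eef_pos: [0.6505, -0.1241, 0.2214]
tcp_rot: [-3.141, -0.0, 1.772]
force: [-0.7, 0.2, -0.3]
grip_width: 0.127
[ 0.63  0.76 -0.89  1.5   0.62  1.18  1.41]
```

View pics/s21.png

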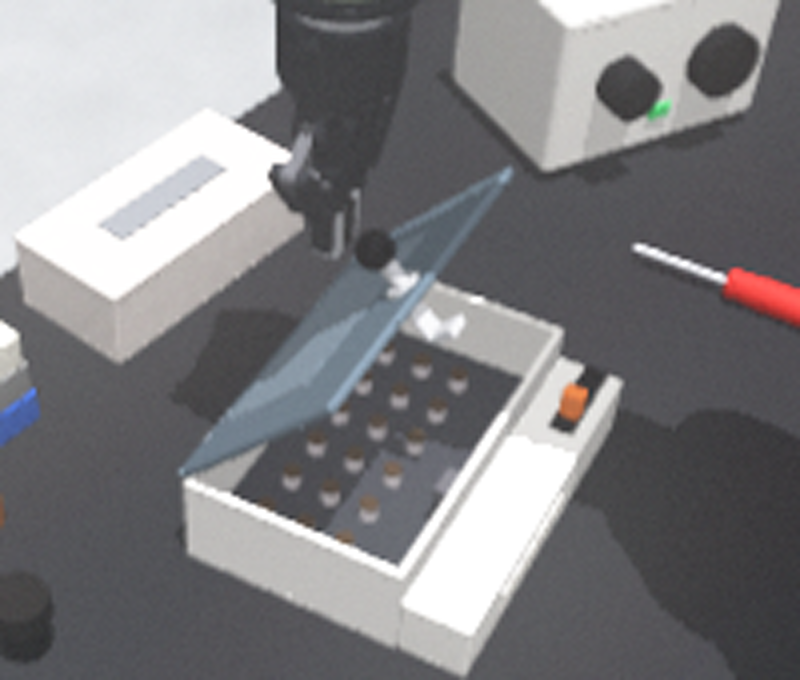

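View pics/t21.png

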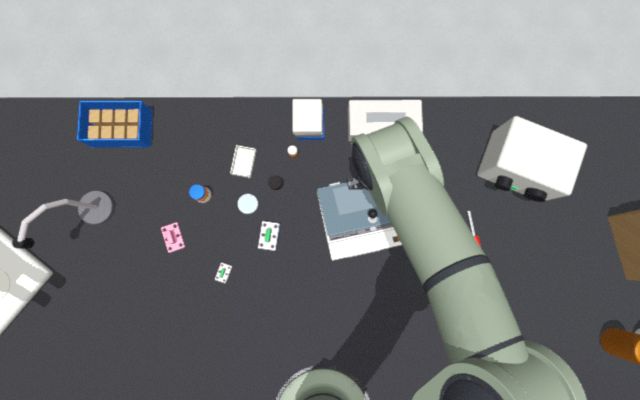

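View pics/w21.png

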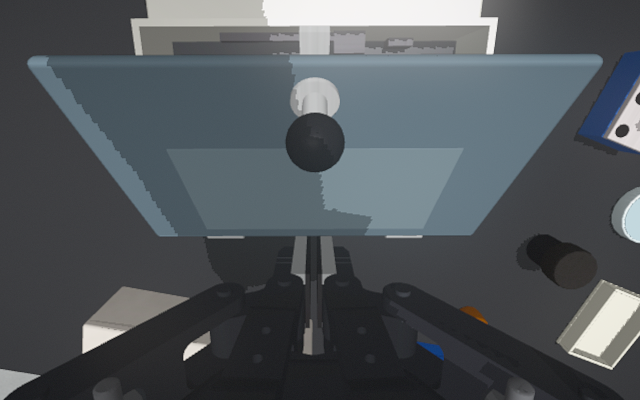

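The lid slipped out of the fingers at the end (21 N, width dropped to 0.13). In t21 the ball is at (373,214) and the lid is falling. I'll check where the ball sat between the pads before gripping it again.

```bash
python3 - <<'E'
from h import *
K=np.load('w9.npz')['K']
tc=np.array(vision.read_camera('wrist')['tool_from_camera'])
print('w11',px2w(K,tc,[(314,272)],.0065))
print('w10',px2w(K,tc,[(314.5,271)],.0078), 'w19',px2w(K,tc,[(315,271)],.0082))
print('w2 gripblock near top edge', px2w(K,tc,[(313,213)],-.0005+.0))
for z in (.005,.015,.025): print(z,px2w(K,tc,[(281,237),(281,325)],z).round(4).tolist())
print(get_state()['eef_pos'],get_state()['time'])
E
python3 -c "
import cv2
a=cv2.imread('pics/w11.png')[200:350,240:390]; cv2.imwrite('pics/w11c.png',cv2.resize(a,None,fx=4,fy=4,interpolation=cv2.INTER_CUBIC))"
```

```text
w11 [[0.00122847 0.00018928 0.0065    ]]
w10 [[0.00143934 0.0004468  0.0078    ]] w19 [[0.00164966 0.00066702 0.0082    ]]
w2 gripblock near top edge [[ 0.00081097 -0.02795575 -0.0005    ]]
0.005 [[-0.0118, -0.016, 0.005], [-0.0129, 0.0246, 0.005]]
0.015 [[-0.0128, -0.0117, 0.015], [-0.014, 0.0322, 0.015]]
0.025 [[-0.0139, -0.0074, 0.025], [-0.0151, 0.0398, 0.025]]
[ 0.65032335 -0.124888    0.22246582] 22.45
```

View pics/w11c.png

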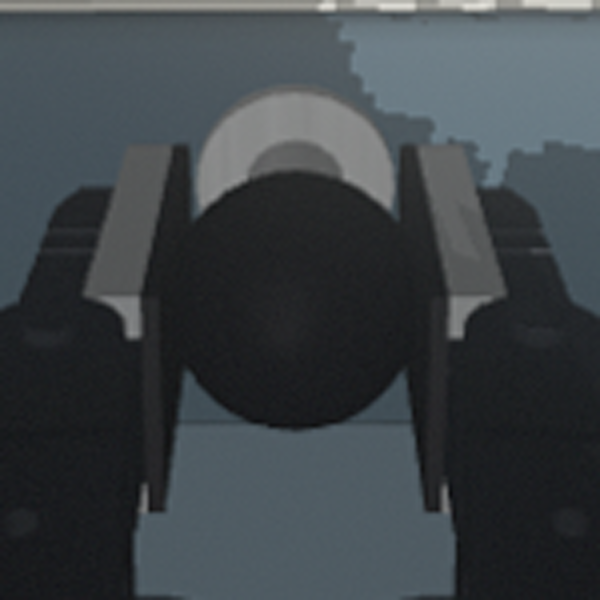

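```bash
python3 -m pendant '[[[-0.4,0,0,-1,0,0,0],[-0.4,0,0,-2,0,0,0],[-0.4,0,0,-2,0,0,0],[-0.4,0,0,-2,0,0,0]]]'
python3 - <<'E'
from h import *
im,K,E=cam('side'); crop(im,260,80,460,250,4,'s22.png')
to(.5485,-.1455,.19,101.6)
E
```

```text
time: 22.78
eef_pos: [0.6505, -0.1245, 0.2431]
tcp_rot: [3.14, 0.001, 1.772]
force: [0.3, -1.3, -0.1]
grip_width: 0.567
shift [-0.03, -10.38, 5.24] rot [0.0006, 0.0005, -0.0015] rows 2.8
```

View pics/s22.png

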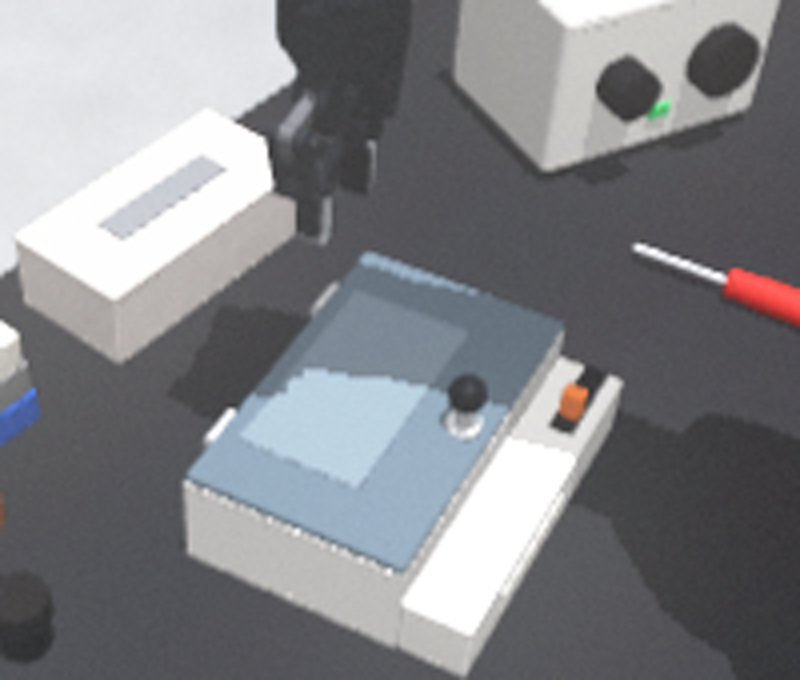

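```bash
python3 -m pendant '[[[-0.4,0,-3.5,0.5,0,0,0],[-0.4,0,-7,1.5,0,0,0],[-0.4,0,-10.4,3,0,0,0],[-0.4,0,-10.4,5,0,0,0],[-0.4,0,-10.4,5.2,0,0,0]]]'; python3 -m pendant '[[[-0.4,0,0,0,0,0,0],[-0.4,0,0,0,0,0,0]]]'; python3 -c "
from h import *
to(.549,-.1452,.117,101.6)"
```

```text
time: 23.25
eef_pos: [0.5458, -0.1464, 0.1876]
tcp_rot: [-3.138, -0.0, 1.77]
force: [-0.1, -0.6, -0.7]
grip_width: 0.698
time: 23.42
eef_pos: [0.5493, -0.1446, 0.1906]
tcp_rot: [3.141, -0.0, 1.773]
force: [1.1, 0.6, 0.8]
grip_width: 0.697
shift [-0.06, -0.05, 7.36] rot [0.0011, -0.0004, -0.0007] rows 1.8
```

```bash
python3 -m pendant '[[[-0.4,-0.06,-0.05,3.5,0,0,0],[-0.4,-0.06,-0.05,6,0,0,0],[-0.4,-0.06,-0.05,7.3,0,0,0],[-0.4,-0.06,-0.05,7.3,0,0,0],[-0.4,-0.06,-0.05,7.3,0,0,0]]]'; python3 -m pendant '[[[1,0,0,0,0,0,0],[1,0,0,0,0,0,0],[1,0,0,0,0,0,0],[1,0,0,0,0,0,0],[1,0,0,0,0,0,0]]]' 90;python3 -m pendant '[[[1,0,0,-0.1,0,0,0],[1,0,0,-0.1,0,0,0],[1,0,0,-0.1,0,0,0]]]'
```

```text
time: 23.83
eef_pos: [0.5486, -0.1452, 0.1176]
tcp_rot: [3.141, -0.0, 1.773]
force: [-0.1, 0.0, -0.1]
grip_width: 0.7
time: 24.25
eef_pos: [0.5483, -0.145, 0.1184]
tcp_rot: [3.14, -0.0, 1.772]
force: [-5.0, 4.9, 15.0]
grip_width: 0.259
time: 24.5
eef_pos: [0.5483, -0.145, 0.1187]
tcp_rot: [3.14, -0.001, 1.772]
force: [1.2, 5.1, -2.3]
grip_width: 0.258
```

```bash
python3 -m pendant '[[[1,0.04,0.2,-0.7,0,0,0],[1,0.04,0.45,-1.4,0,0,0],[1,0.04,0.75,-2.1,0,0,0],[1,0.04,1.1,-2.8,0,0,0],[1,0.04,1.45,-3.45,0,0,0]]]'; python3 -m pendant '[[[1,0,0,0,0,0,0],[1,0,0,0,0,0,0]]]'
```

```text
time: 24.92
eef_pos: [0.5624, -0.142, 0.1532]
tcp_rot: [3.141, -0.001, 1.772]
force: [6.0, 4.2, -8.5]
grip_width: 0.259
time: 25.08
eef_pos: [0.5624, -0.1421, 0.1529]
tcp_rot: [3.14, -0.0, 1.772]
force: [4.2, 5.6, -6.7]
grip_width: 0.256
```

```bash
python3 -m pendant '[[[1,0.05,0.45,-0.57,0,0,0],[1,0.05,0.88,-1.19,0,0,0],[1,0.05,1.35,-1.79,0,0,0],[1,0.05,1.85,-2.37,0,0,0],[1,0.05,2.38,-2.94,0,0,0]]]'; python3 -m pendant '[[[1,0,0,0,0,0,0],[1,0,0,0,0,0,0]]]'
```

```text
time: 25.5
eef_pos: [0.5877, -0.1368, 0.1825]
tcp_rot: [3.136, -0.0, 1.772]
force: [42.6, 5.2, -40.5]
grip_width: 0.258
time: 25.67
eef_pos: [0.5888, -0.1365, 0.1824]
tcp_rot: [3.134, -0.0, 1.773]
force: [31.2, 4.2, -30.8]
grip_width: 0.254
```

Run:
```python
from h import *
s=get_state(); print(s['force'],s['moment'],s['eef_pos'])
im,K,E=cam('wrist'); cv2.imwrite('pics/w23.png',im[:,:,::-1])
im,K,E=cam('side'); crop(im,300,80,400,200,5,'s23.png')
```

```text
[ 31.18725082   4.19323029 -30.84809838] [ 0.84358623 -6.68322153  0.23227014] [ 0.58881004 -0.13650593  0.18235373]
```

View pics/w23.png

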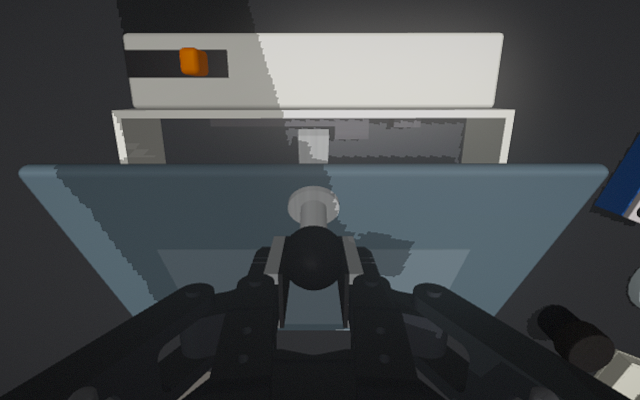

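View pics/s23.png

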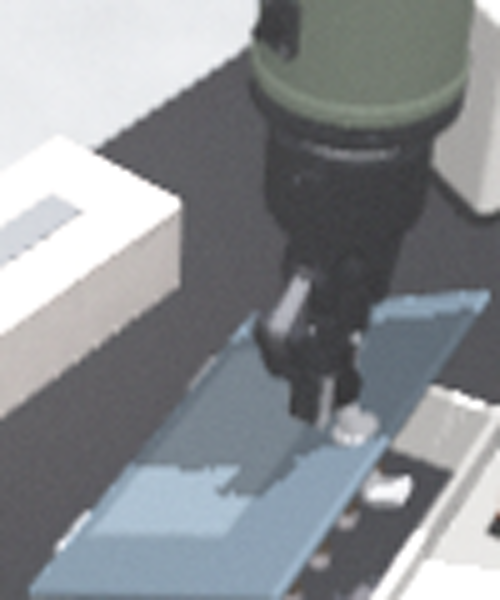

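Run:
```python
from h import *
im,K,E=cam('wrist')
s=get_state(); print(s['force'],s['time'])
tc=np.array(vision.read_camera('wrist')['tool_from_camera']); T=toolpose()
cx=np.array([.6064,-.1321]);a=np.radians(11.55);X=np.array([np.cos(a),np.sin(a)]);Y=np.array([-X[1],X[0]])
def lidpt(d,h,y,th):  # d before hinge, h above
    x=-d*np.cos(th)+h*np.sin(th); z=d*np.sin(th)+h*np.cos(th)
    return np.r_[cx+X*(.08+x)+Y*y,.075+z]
for deg in (24,26,28,30,32,34):
    th=np.radians(deg)
    P=[lidpt(.16,.008,-.13,th),lidpt(.16,.008,.13,th),lidpt(.14,.008,0,th),lidpt(.14,.038,0,th)]
    b=np.linalg.inv(T)@np.r_[P[3],1]
    print(deg,w2px(K,T@tc,P).round(0).tolist(),'ball in tool mm',(b[:3]*1000).round(1))
```

```text
[ 31.04857591   5.14399763 -30.68457224] 25.8167
24 [[27.0, 152.0], [599.0, 153.0], [313.0, 187.0], [313.0, 231.0]] ball in tool mm [  0.8 -14.2  15.3]
26 [[19.0, 160.0], [607.0, 161.0], [313.0, 194.0], [313.0, 242.0]] ball in tool mm [  0.8 -10.9  11.5]
28 [[11.0, 168.0], [614.0, 169.0], [313.0, 201.0], [313.0, 254.0]] ball in tool mm [ 0.8 -7.5  7.7]
30 [[3.0, 178.0], [622.0, 178.0], [313.0, 209.0], [313.0, 266.0]] ball in tool mm [ 0.8 -3.9  4.1]
32 [[-5.0, 188.0], [630.0, 189.0], [313.0, 218.0], [313.0, 278.0]] ball in tool mm [ 0.8 -0.2  0.6]
34 [[-13.0, 199.0], [638.0, 199.0], [313.0, 227.0], [313.0, 292.0]] ball in tool mm [ 0.8  3.6 -2.7]
```

```bash
python3 -c "
import cv2,numpy as np
a=cv2.imread('pics/w23.png')[180:330,240:390]; b=cv2.imread('pics/w11.png')[180:330,240:390]; cv2.imwrite('pics/w23c.png',cv2.resize(np.hstack([b,a]),None,fx=2.6,fy=2.6,interpolation=cv2.INTER_CUBIC))"
```

```text
(no output)
```

View pics/w23c.png

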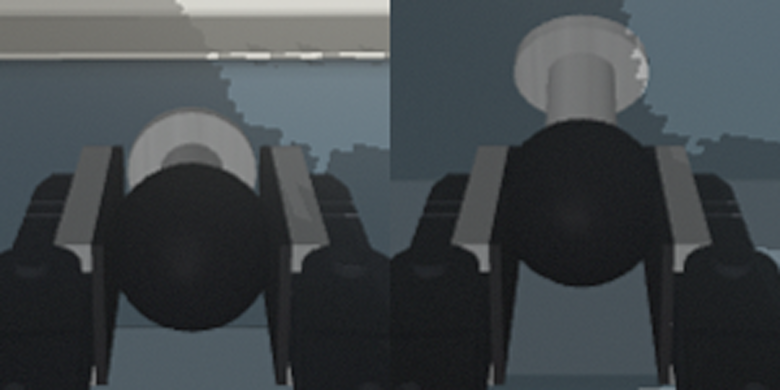

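The ball has drifted about 6.5 mm towards the front edge of the pads; that matches it rolling between them as the lid turns. I'll take off the strain, then turn the tool along with the lid so it stops rolling.

```bash
python3 -m pendant '[[[1,0,0.2,0.15,0,0,0],[1,0,0.4,0.3,0,0,0],[1,0,0.4,0.3,0,0,0],[1,0,0.4,0.3,0,0,0]]]' 60; python3 -c "
from h import *
T=toolpose();print(get_state()['force'],get_state()['moment'],T[:3,3])
print(robot.__dir__()[:0])"
```

```text
time: 26.2
eef_pos: [0.5874, -0.1369, 0.1794]
tcp_rot: [-3.137, 0.001, 1.772]
force: [-19.0, 0.6, 15.9]
grip_width: 0.25
[-18.98576205   0.58015733  15.93769569] [0.01326292 3.84946543 0.12206552] [ 0.58737805 -0.13691571  0.17939268]
[]
```

```bash
python3 -m pendant '[[[1,0,-0.15,-0.11,0,0,0],[1,0,-0.15,-0.11,0,0,0],[1,0,-0.15,-0.11,0,0,0]]]'
python3 - <<'E'
from h import *
print(get_state()['force'],get_state()['moment'])
im,K,E=cam('wrist'); cv2.imwrite('pics/w24.png',im[:,:,::-1]); crop(im,240,140,400,330,3,'w24c.png')
E
```

```text
time: 26.45
eef_pos: [0.5878, -0.1368, 0.1803]
tcp_rot: [3.141, 0.0, 1.772]
force: [-0.9, 2.7, -1.1]
grip_width: 0.255
[-0.8733827   2.69148462 -1.13691071] [0.29953495 0.09249687 0.38135905]
```

View pics/w24c.png

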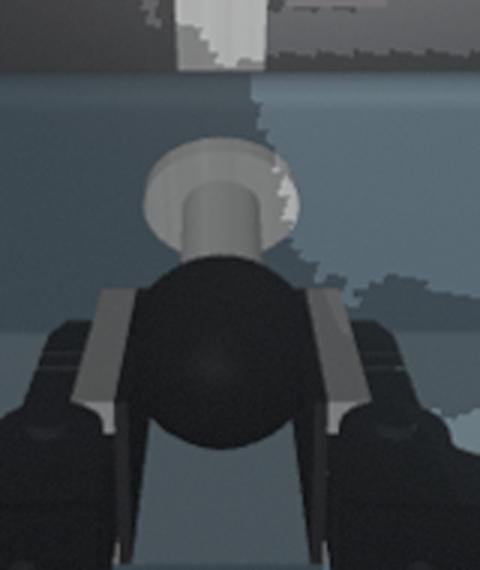

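```bash
cat > arc.py <<'E'
import numpy as np
def tab(phi0,r,b,steps):
    f=lambda D:np.array([-r*np.cos(np.radians(phi0+D))-(b[0]*np.cos(np.radians(D))-b[1]*np.sin(np.radians(D))),
                         -r*np.sin(np.radians(phi0+D))-(b[0]*np.sin(np.radians(D))+b[1]*np.cos(np.radians(D)))])
    for D in steps: print(D,'y,z cm',((f(D)-f(0))*100).round(2),'rx',np.radians(D).round(3))
E
python3 -c "
from arc import *
tab(42.8,.1441,(-.0065,.0075),[2,4,6,8,10])"
```

```text
2 y,z cm [ 0.37 -0.34] rx 0.035
4 y,z cm [ 0.76 -0.67] rx 0.07
6 y,z cm [ 1.16 -0.98] rx 0.105
8 y,z cm [ 1.56 -1.28] rx 0.14
10 y,z cm [ 1.98 -1.56] rx 0.175
```

```bash
python3 -m pendant '[[[1,0,0.37,-0.34,0.035,0,0],[1,0,0.76,-0.67,0.07,0,0],[1,0,1.16,-0.98,0.105,0,0],[1,0,1.16,-0.98,0.105,0,0],[1,0,1.16,-0.98,0.105,0,0]]]'
python3 - <<'E'
from h import *
print(get_state()['force'],get_state()['moment'],get_state()['q'].round(2))
im,K,E=cam('wrist'); cv2.imwrite('pics/w25.png',im[:,:,::-1]); crop(im,240,140,400,330,3,'w25c.png')
E
```

```text
time: 26.92
eef_pos: [0.599, -0.1345, 0.1899]
tcp_rot: [-3.035, 0.0, 1.772]
force: [-5.6, 0.6, 5.1]
grip_width: 0.249
[-5.6196459   0.59590363  5.11612408] [0.05204009 0.82214736 0.27953706] [ 0.64  0.76 -0.86  1.58  0.61  1.2   1.4 ]
```

View pics/w25c.png

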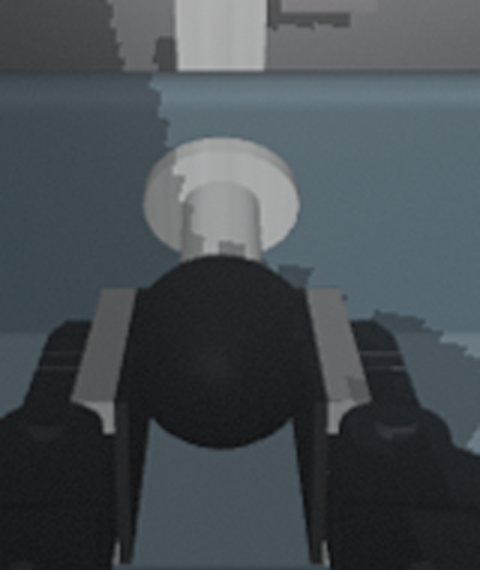

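Turning with the lid, the ball stays put between the pads and the load is small. In tool axes every step is now the same, so I'll repeat it.

```bash
python3 -m pendant '[[[1,0,0.33,-0.38,0.035,0,0],[1,0,0.71,-0.72,0.07,0,0],[1,0,1.11,-1.03,0.105,0,0],[1,0,1.51,-1.33,0.14,0,0],[1,0,1.93,-1.61,0.175,0,0]]]'; python3 -m pendant '[[[1,0,0,0,0,0,0],[1,0,0,0,0,0,0]]]'
```

```text
time: 27.38
eef_pos: [0.6198, -0.1302, 0.2038]
tcp_rot: [-2.86, -0.0, 1.772]
force: [0.8, 1.6, -4.3]
grip_width: 0.253
time: 27.55
eef_pos: [0.6196, -0.1302, 0.2036]
tcp_rot: [-2.862, 0.0, 1.772]
force: [-1.4, 1.5, -0.0]
grip_width: 0.255
```

```bash
python3 -m pendant '[[[1,0,0.37,-0.35,0.035,0,0],[1,0,0.75,-0.68,0.07,0,0],[1,0,1.15,-1.0,0.105,0,0],[1,0,1.55,-1.3,0.14,0,0],[1,0,1.97,-1.58,0.175,0,0]]]'; python3 -m pendant '[[[1,0,0,0,0,0,0],[1,0,0,0,0,0,0]]]'
```

```text
time: 27.97
eef_pos: [0.6424, -0.1255, 0.2134]
tcp_rot: [-2.686, -0.0, 1.772]
force: [0.0, 2.0, -4.6]
grip_width: 0.252
time: 28.13
eef_pos: [0.6424, -0.1255, 0.2133]
tcp_rot: [-2.687, 0.0, 1.772]
force: [-0.9, 1.4, 1.8]
grip_width: 0.252
```

```bash
python3 -m pendant '[[[1,0,0.37,-0.35,0.035,0,0],[1,0,0.75,-0.68,0.07,0,0],[1,0,1.24,-1.06,0.113,0,0],[1,0,1.24,-1.06,0.113,0,0],[1,0,1.24,-1.06,0.113,0,0]]]'
python3 - <<'E'
from h import *
print(get_state()['force'],get_state()['q'].round(2))
im,K,E=cam('wrist'); save('w26.npz',E,K); cv2.imwrite('pics/w26.png',im[:,:,::-1])
im,K,E=cam('side'); cv2.imwrite('pics/s26.png',im[:,:,::-1]); crop(im,260,80,460,250,4,'s26c.png')
im,K,E=cam('top'); cv2.imwrite('pics/t26.png',im[:,:,::-1])
E
```

```text
time: 28.55
eef_pos: [0.6579, -0.1223, 0.2174]
tcp_rot: [-2.574, 0.0, 1.772]
force: [-1.5, 2.0, 2.0]
grip_width: 0.256
[-1.48382834  2.04547304  1.99765276] [ 0.33  1.02 -0.71  0.98  0.57  1.89  1.51]
```

View pics/w26.png

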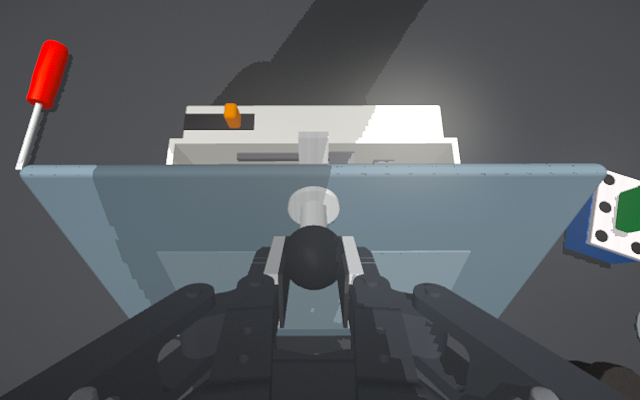

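View pics/s26.png

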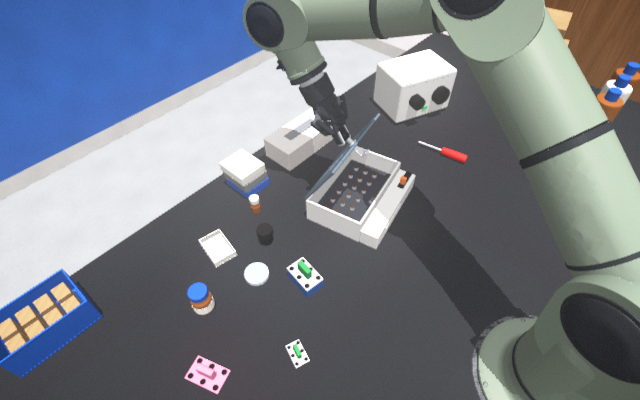

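View pics/s26c.png

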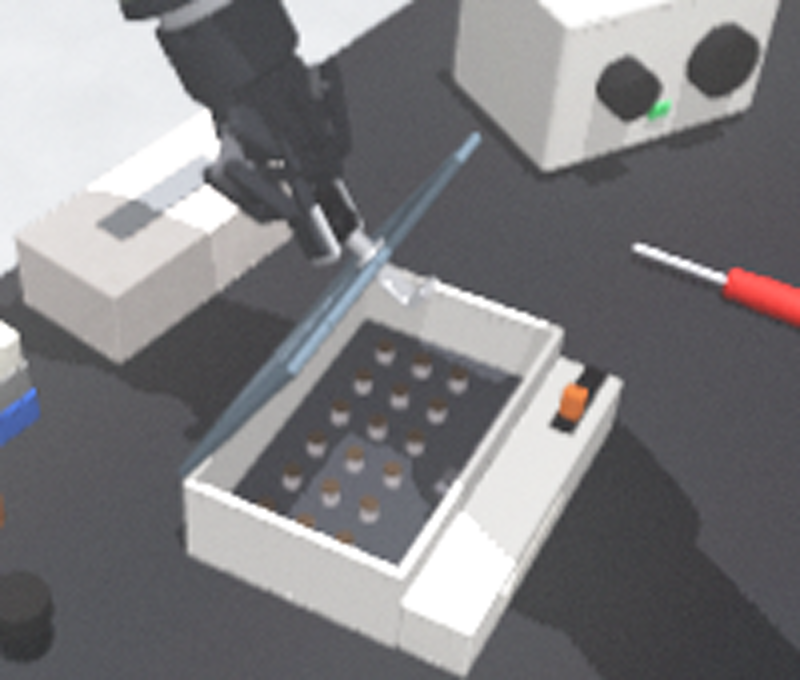

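View pics/t26.png

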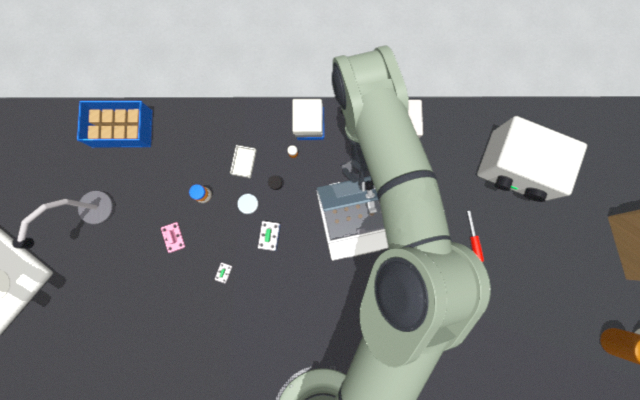

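Run:
```python
from h import *
_,K,E=cam('side')
for cx,cy,ad in ((.6064,-.1321,11.5),(.6055,-.1299,11.64)):
  a=np.radians(ad);X=np.array([np.cos(a),np.sin(a)]);Y=np.array([-X[1],X[0]]);c=np.array([cx,cy])
  for deg in (56,58,60,62,64):
    th=np.radians(deg); P=[]
    for d,h,y in ((.16,.008,.13),(.16,.008,-.13),(.16,0,.13)):
        x=-d*np.cos(th)+h*np.sin(th); z=d*np.sin(th)+h*np.cos(th); P.append(np.r_[c+X*(.08+x)+Y*y,.075+z])
    print(deg,((w2px(K,E,P)-[260,80])*4).round(0).tolist())
# from tcp: ball
T=toolpose(); b=T@[0,-.0065,.0075,1]; h=np.array([.6848,-.1161]); x=(b[:2]-h)@[.98,.2]; z=b[2]-.075
print('ball ang',np.degrees(np.arctan2(z,-x))-15.19,np.hypot(x,z))
s=get_state();print(s['force'],s['time'],s['grip_width'],s['q'].round(3))
```

```text
56 [[297.0, 375.0], [486.0, 136.0], [307.0, 385.0]]
58 [[290.0, 369.0], [480.0, 131.0], [300.0, 378.0]]
60 [[282.0, 362.0], [474.0, 125.0], [293.0, 372.0]]
62 [[275.0, 356.0], [467.0, 120.0], [285.0, 365.0]]
64 [[267.0, 350.0], [461.0, 115.0], [278.0, 359.0]]
56 [[296.0, 378.0], [485.0, 138.0], [306.0, 388.0]]
58 [[289.0, 372.0], [479.0, 133.0], [299.0, 381.0]]
60 [[281.0, 365.0], [472.0, 127.0], [292.0, 375.0]]
62 [[274.0, 359.0], [466.0, 122.0], [284.0, 368.0]]
64 [[266.0, 353.0], [459.0, 117.0], [277.0, 362.0]]
ball ang 59.814144727683455 0.14450966848283545
[-1.03534833  3.97053521 -1.58724445] 28.75 0.2523767940844427 [ 0.328  1.02  -0.71   0.981  0.574  1.888  1.506]
```

```bash
python3 -m pendant '[[[1,0,0,0,0,0,0],[1,0,0,0,0,0,0],[1,0,0,0,0,0,0],[1,0,0,0,0,0,0],[1,0,0,0,0,0,0]]]'
python3 - <<'E'
from h import *
im,K,E=cam('wrist'); crop(im,240,140,400,330,3,'w27c.png')
im,K,E=cam('side'); a=cv2.imread('pics/side0.png')[180:400,170:340]; b=np.ascontiguousarray(im[180:400,170:340,::-1]); cv2.imwrite('pics/s27.png',cv2.resize(np.hstack([a,b]),None,fx=2.3,fy=2.3))
E
```

```text
time: 29.17
eef_pos: [0.6577, -0.1224, 0.2174]
tcp_rot: [-2.574, -0.0, 1.772]
force: [-1.1, 3.9, -1.8]
grip_width: 0.252
```

View pics/s27.png

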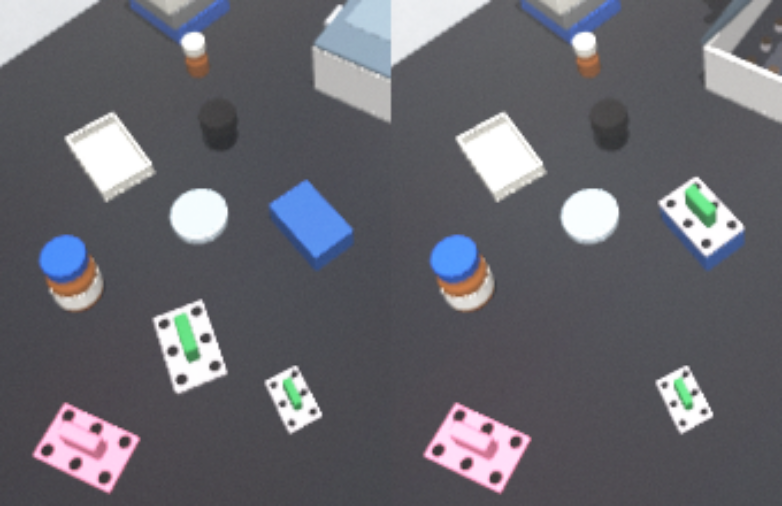

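View pics/w27c.png

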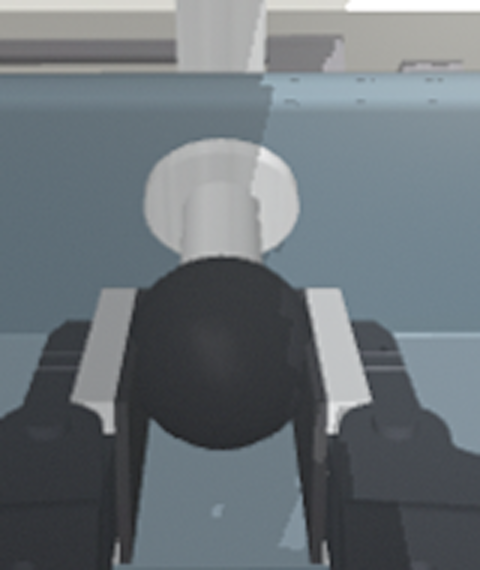

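The before/after view shows every other item where it was, and the plate flush on the block. The ball is held steady in the pads, so I'm handing in.

```bash
python3 -c "
from plant import robot
print(robot.job_done())"
```

```text
the job is handed in; nothing more can be done
None
```

The job is handed in at about 29 s, with the plate set on the block and the lid held open at about 60°.

- **Plate:** I set the larger white plate with the green grip on the blue block and let go of it. Before release the wrist camera put the edges within about 0.5 mm of flush. The side and top views afterwards show it flush.
- **Lid check:** The tug by the knob met a force rising about 1.5 N per mm, up to 8.2 N at roughly 4 mm, so the lid was caught. I lowered it and let go.
- **Slide:** I pushed the orange slide to its stop. It moved about 31 mm by image measurement and stopped hard at 36 N. The lid then lifted with about 3–4 N.
- **Lid opening:** At handing in, the gripper held the lid steadily by the knob. The angle was about 60° from the arm pose and 58–60° in the side view. A before/after picture shows the loose things around the plate unmoved. I judged the screwdriver by eye only.

**What went wrong:** On the first lift the knob rolled out of the pads near 60° (21 N) and the lid fell shut. On the second try, at 90 N grip, the load on the arm briefly reached about 59 N near 30°. I relieved that, cut the grip to 60 N and turned the tool with the lid for the rest of the way, which kept the load low. The ball sits about 6.5 mm off the middle of the pads but did not move while held.

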